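# Lay out the stain wands and park the dosing cup

### The arm

A 6-joint arm with a two-finger parallel gripper is mounted at the origin on a cart in front of the work surface, level with it; the furniture and walls round the work are solid. World frame = base frame: x ahead of the robot, y to its left, z up, the work surface at z = 0. Lengths are in m, angles in rad, forces in N, time in s.
With the tool pointing down it reaches from about 0.35 to 0.775 m from the base axis. Payload 5.5 kg.
Tool frame: the origin (TCP) lies between the finger pads; the fingertips stand 17 mm ahead of it and the grasp point (between the pads) lies 2 mm behind it; z points along the fingers, y is the direction in which the jaws open and shut (so a half turn about z gives the same grasp; the last joint's range is limited). The gripper opens to 85 mm and grips with 20 to 120 N. Pads are 22 mm wide; open, the fingers measure 114 mm over their backs; the gripper's body (76 mm by 85 mm) begins 54 mm behind the grasp point. The pads swing forward as they close: fully open they stand 13 mm farther back than shut.
Start: joints at [-1.454, 0.313, 0.046, 1.304, 0, 1.431], TCP at [0.146, -0.556, 0.248] pointing down, gripper open.
Joint ranges: [-2.76, 2.76], [-0.86, 1.69], [-1.03, 1.26], [-2.2, 2.34], [-1.47, 1.5], [-3.14, 3.14]. Speed limits (rad/s): [2.57, 2.57, 3.14, 3.14, 3.14, 3.14].

### API

Orientations are given as a rotation vector (axis times angle).
In Python, from workcell import telemetry, capture, order, cut_out gives the robot as it stands.
- The arm moves only by the tool send_rows, never from a script. Its argument "commands" is a list of rows, each an object of numbers: "dx", "dy", "dz": the shift along the tool's x, y, z in cm; "rx", "ry", "rz": the turn, a rotation vector about the tool's x, y, z in degrees; "hand": the opening, from 0 (shut) to 1 (fully open). A call has exactly 10 rows; each row shifts and turns the commanded pose from where the row before left it, along the tool's axes as they then stand; what a row does not reach is not made up. A row lasts 1/12 s, in which the tool goes at most 41.7 mm and 7.16 degrees, less where a joint would pass 70% of its speed; a pose out of reach is approached as far as the arm can. A call with a gripper value outside its range is refused whole. The fingers move at their own pace and stop on an object; "force" is the grip in N (left out, the last holds). Time passes only in rows, so rows that do not move let the fingers close, or fill a call up. It gives the time, the measured TCP pose, the force and the opening at its end, in the units of the state.
- telemetry.get_obs(): the state, without advancing time (a new reading comes with each control period).
- capture(name): name is "scene" or "top"; returns a dict with "color" (400x640x3 uint8, blue, green, red), "K" (3x3 intrinsics, pixels), "T" (4x4, takes a point from camera to world coordinates). Camera axes: x right, y up, looking along -z (the intrinsics and any distortion apply to the point x, -y, -z); pixel columns grow to the right and rows downward; lengths in m; the calibration is good to about 2 mm. A picture is of the moment at which its call begins. There is no depth.
- order.close_job(): hands the job in, once; it reports no verdict.
Trained networks look in a picture, given as the dict that the camera call returned (one of the last four; its "shot" number tells which), for a name from the list of things; names that differ only in an ending like _2 or _b are one class to them, and where a whole thing is asked for, a point or a joint stands for the part that bears it (a point fixed in the world has none). Each returns a list of dicts, best first, with "score" (0 to 1); they miss things now and then, are a little off and sometimes report something else, mostly with a low value. They report only what shows in the picture. A call takes as long as a camera call.
- cut_out(picture, target): "region" (400x640 bool, what is visible of it) and "at" ([column, row] in pixels, amid what is visible of it).
The state is a dict: "time_s": time; "joints": joint angles; "dq": joint speeds; "tau": joint torques, N m; "tcp_pos": TCP position; "tcp_rot": TCP orientation; "ft_force": force on the tool from outside, world axes, zero at the start; "wrist_torque": the same for the moment, N m; "finger_gap": finger opening in m.
Only numpy, scipy, OpenCV 4.12 (cv2) and the standard library are available. Lean on these libraries where they do the work, as an engineer would, in place of code of your own. Each camera call takes 0.05 s, during which the arm holds its last target. There are 200 camera calls.

### The job

Get the stain-treating kit ready: pull every stain wand straight out of its socket in the charging dock and lay the wands flat on the floor of the white tray, side by side and square to the tray's sides, all with the dark brush head pointing away from the robot. Once the dock is empty, flip its switch lever over to off (away from the wands); at any time, set the dosing cup upright in its drip stand so that it sits fully home. Leave the soap bottle, the timer and the tape measure where they are.

Things in the scene. Friction and masses are not known exactly. Their poses are not given: they have to be found in the camera images.
- dock: grey fixed charging dock; block 60 deep, 286 wide, 46 mm high. Origin on the worktop, middle of the block's front face; x into the block (away from the wands), y along the 4 bays (y = -105, -35, 35, 105 mm), z up. A docked wand lies on a rail 12 mm wide and high, 92 mm long (-x). A sprung catch holds its tongue: a straight pull of 8 to 14 N to -x frees it; clear after 25 mm
- wand1_mid (a point): centre (half-way up) of stain wand 1, 60 g, maybe absent: 130 mm long (x), 20 wide (y), 18 high (z). White handle, gripped across its width, x = -43 to 37 mm; dark brush head ends at x = 65, steel tongue (10 wide, 22 long) at x = -65 mm. Starts in bay 1 of the dock counted from its -y end, centre 21 mm above the worktop, wand x = dock -x
- wand1_head (a point): point on the axis of wand1, in its dark brush head, 60 mm from its centre towards the head end
- wand2_mid (a point): centre (half-way up) of stain wand 2, 60 g, maybe absent: 130 mm long (x), 20 wide (y), 18 high (z). White handle, gripped across its width, x = -43 to 37 mm; dark brush head ends at x = 65, steel tongue (10 wide, 22 long) at x = -65 mm. Starts in bay 2 of the dock counted from its -y end, centre 21 mm above the worktop, wand x = dock -x
- wand2_head (a point): point on the axis of wand2, in its dark brush head, 60 mm from its centre towards the head end
- wand3_mid (a point): centre (half-way up) of stain wand 3, 60 g, maybe absent: 130 mm long (x), 20 wide (y), 18 high (z). White handle, gripped across its width, x = -43 to 37 mm; dark brush head ends at x = 65, steel tongue (10 wide, 22 long) at x = -65 mm. Starts in bay 3 of the dock counted from its -y end, centre 21 mm above the worktop, wand x = dock -x
- wand3_head (a point): point on the axis of wand3, in its dark brush head, 60 mm from its centre towards the head end
- wand4_mid (a point): centre (half-way up) of stain wand 4, 60 g, maybe absent: 130 mm long (x), 20 wide (y), 18 high (z). White handle, gripped across its width, x = -43 to 37 mm; dark brush head ends at x = 65, steel tongue (10 wide, 22 long) at x = -65 mm. Starts in bay 4 of the dock counted from its -y end, centre 21 mm above the worktop, wand x = dock -x
- wand4_head (a point): point on the axis of wand4, in its dark brush head, 60 mm from its centre towards the head end
- tray: white tray, fixed, 226 mm (its x) by 178 mm (its y), rim 24 mm high; walls 6 mm, so inside 214 by 166 mm; floor 5 mm above the worktop. Origin at the centre of its underside. Its y axis points away from the robot (within 12 degrees): that is its far long side
- cup_mid (a point): centre (half-way up) of the white dosing cup of 70 g, 44 mm high, open at the top: upright collar 62 mm in diameter over its top 20 mm (grip it there across the diameter), below it a cone that narrows to 38 mm at the base; z points up out of its mouth
- stand: drip stand, fixed: a grey conical socket on a round foot 76 mm in diameter, 28 mm high; its mouth is 61 mm wide inside and narrows downwards to match the cup's cone. Origin at the centre of its underside, z up. When the cup is fully seated its centre (cup_mid) stands about 29 mm above the worktop
- switch (a joint): toggle lever on the top of the dock, in the middle of its row: 0 = on (leans towards the wands, dock -x), 1.0 = off (leans dock +x); it stays where it is left and takes about 1.5 N at its knob
- switch_tip (a point): centre of the lever's 13 mm black knob, 30 mm from its hinge; the hinge lies 45 mm behind the dock's front face, 48 mm above the worktop, and is parallel to the dock's y. When on, the knob is about 74 mm above the worktop
- soap: bystander: amber pump bottle, 65 mm wide, 176 mm high; origin at its underside
- timer: bystander: white kitchen timer with black dial, 68 x 68 x 49 mm; origin at its underside
- tape: bystander: round tape measure, 52 mm, 18 mm high; origin at its underside

How it is judged:
By the outcome, as a careful person would: the job done as asked, in the order asked, and still so for the second after the job is handed in, with the robot touching nothing.
Of wand1, wand2, wand3, wand4 only 3 to 4 are there at a start; the rules pass over those that are not, and their reading is None.
At some moment in a run one of cup may be knocked a few centimetres aside while the robot is not near it.
Once in a run the grip may slacken for a moment while it holds something.
It also fails if it takes over 210 s, if anything falls off the work surface, if the arm or the gripper's body presses on something with over 40 N, if the wrist force passes 120 N, or if a joint passes its speed limit or range.

## Working session

There is one attempt and no reset: what is moved stays moved. The work goes in short steps, Python scripts to look and compute and a tool call to move; the robot and the scene stay as the last step left them, time stands still between calls to the robot, and variables do not carry over. Pictures are saved under pics/ and viewed, on a budget of 14 in all, crops included, one or two more only if the job needs it, and the job is handed in when it is done.

Besides the shell and the picture viewer there is one more tool, called after "Call:" as name(argument=value, ...), one argument or row to a line, values as JSON. send_rows: Moves the arm, as the interface text tells. Its arguments: {"type":"object","properties":{"commands":{"type":"array","items":{"type":"object","properties":{"dx":{"type":"number"},"dy":{"type":"number"},"dz":{"type":"number"},"rx":{"type":"number"},"ry":{"type":"number"},"rz":{"type":"number"},"hand":{"type":"number"}}}},"force":{"type":"number"}},"required":["commands"]}

```bash
ls; mkdir -p pics; python3 - <<'E'
from workcell import telemetry, capture, order, cut_out
import cv2
o=telemetry.get_obs();print(o)
for n in("scene","top"):
    p=capture(n);cv2.imwrite(f"pics/{n}0.png",p["color"]);print(p["K"],p["T"],[k for k in p], p.get("dist"))
    for t in["dock","wand1_mid","wand1_head","tray","cup_mid","stand","switch_tip","soap","timer","tape"]:
        print(t,[(round(d["score"],2),[round(float(v)) for v in d["at"]],int(d["region"].sum())) for d in cut_out(p,t)][:6])
E
```

```text
pics
{'time_s': 0.0, 'joints': array([-1.45364906e+00,  3.14015374e-01,  4.49775943e-02,  1.30361676e+00,
        1.63841698e-05,  1.43116090e+00]), 'dq': array([-3.76628728e-04,  1.06729138e-03,  7.60586374e-06,  1.34305950e-05,
        6.85731034e-04, -5.03939065e-04]), 'tau': array([-2.75249258e-03, -4.80628073e+01,  2.98531759e+01,  1.90891419e-02,
       -3.90704108e-04,  2.91028215e-06]), 'tcp_pos': array([ 0.1459508 , -0.55566483,  0.24739977]), 'tcp_rot': array([-3.11389205e+00, -4.02008143e-01, -5.85192781e-05]), 'ft_force': array([ 0.92486374, -0.62838743, -0.23909373]), 'wrist_torque': array([-0.04246395, -0.00537476, -0.02381443]), 'finger_gap': 0.08534822913089721}
[[389.42854625   0.         323.2974977 ]
 [  0.         389.42854625 203.27659119]
 [  0.           0.           1.        ]] [[-0.62622257  0.51052387 -0.58924585 -0.09489594]
 [-0.77941898 -0.39177138  0.48889799  0.56297844]
 [ 0.01874443  0.76542835  0.64324808  0.84944714]
 [ 0.          0.          0.          1.        ]] ['color', 'K', 'T', 'shot'] None
dock [(0.9, [242, 264], 2781)]
wand1_mid [(0.8, 
[... 239 characters left out ...]
02, 182], 315)]
tape [(0.69, [243, 214], 180)]
[[453.86300957   0.         318.42727907]
 [  0.         453.86300957 205.2967846 ]
 [  0.           0.           1.        ]] [[-0.02410496  0.98944464 -0.14289247  0.43311996]
 [-0.9985894  -0.03059479 -0.0433955  -0.08478868]
 [-0.04730921  0.14164486  0.98878641  1.29357973]
 [ 0.          0.          0.          1.        ]] ['color', 'K', 'T', 'shot'] None
dock [(0.76, [212, 216], 2285), (0.2, [304, 207], 517)]
wand1_mid [(0.57, [246, 251], 307)]
wand1_head [(0.8, [247, 253], 156)]
tray [(0.84, [422, 234], 5186)]
cup_mid [(0.83, [310, 260], 370)]
stand [(0.95, [308, 206], 558)]
switch_tip []
soap [(0.41, [215, 216], 2200)]
timer []
tape []
```

```bash
python3 - <<'E'
import cv2
t=cv2.imread("pics/top0.png");s=cv2.imread("pics/scene0.png")
cv2.imwrite("pics/top_c.png",cv2.resize(t[100:350,140:540],(800,500),interpolation=cv2.INTER_CUBIC))
cv2.imwrite("pics/scene_c.png",cv2.resize(s[120:320,160:480],(800,500),interpolation=cv2.INTER_CUBIC))
E
```

```text
(no output)
```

View pics/top_c.png

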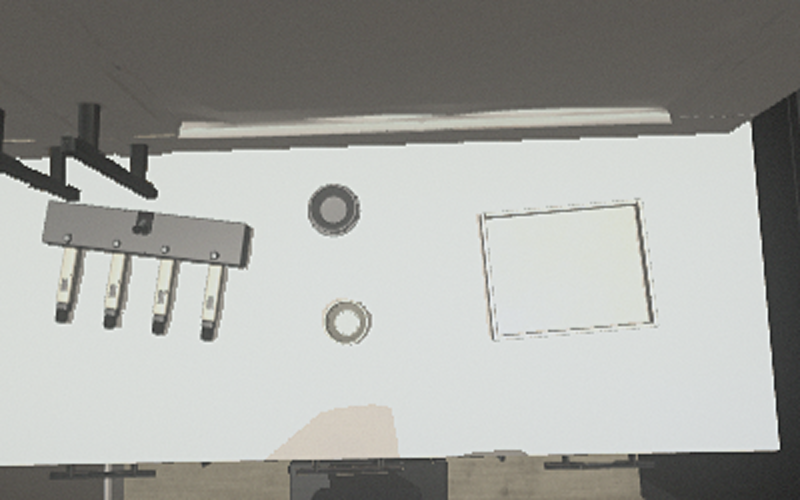

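View pics/scene_c.png

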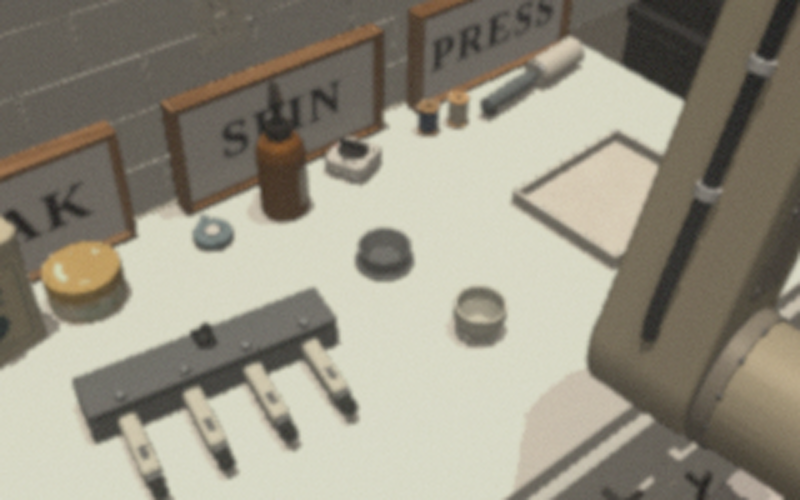

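The top view (2x crop, offset 140,100) shows all four wands docked, with heads towards the robot at crop ≈(63,318), (110,325), (158,330) and (207,335). The stand is at (333,210), the cup at (347,322) and the tray around (570,270). Next I'll fit poses from silhouettes in both views.

```bash
cat > h.py <<'E'
import numpy as np, cv2
from scipy.optimize import minimize
from workcell import telemetry, capture, order, cut_out
def proj(p,P):
    T=np.linalg.inv(p["T"]);c=P@T[:3,:3].T+T[:3,3];K=p["K"]
    return np.c_[K[0,0]*c[:,0]/-c[:,2]+K[0,2], K[1,1]*-c[:,1]/-c[:,2]+K[1,2]]
def unproj(p,uv,z):
    K=p["K"];d=np.array([(uv[0]-K[0,2])/K[0,0],-(uv[1]-K[1,2])/K[1,1],-1.]);d=p["T"][:3,:3]@d;o=p["T"][:3,3]
    return o+d*(z-o[2])/d[2]
def box(x0,x1,y0,y1,z0,z1): return np.array([[x,y,z] for x in(x0,x1) for y in(y0,y1) for z in(z0,z1)])
def cyl(r,z,n=40):
    a=np.linspace(0,2*np.pi,n);return np.c_[r*np.cos(a),r*np.sin(a),0*a+z]
def place(M,q):
    c,s=np.cos(q[2]),np.sin(q[2]);return np.c_[M[:,0]*c-M[:,1]*s+q[0],M[:,0]*s+M[:,1]*c+q[1],M[:,2]]
def sil(p,parts,q,S=4):
    im=np.zeros((400*S,640*S),np.uint8)
    for M in parts:
        u=(proj(p,place(M,q))+.5)*S-.5
        cv2.fillConvexPoly(im,cv2.convexHull(np.round(u).astype(np.int32)),255)
    return cv2.resize(im,(640,400),interpolation=cv2.INTER_AREA)/255.
def fit(obs,parts,q0,rot=True):
    """obs: list of (picture,mask)"""
    def cost(v):
        q=[v[0],v[1],v[2] if rot else q0[2]];e=0
        for p,m in obs:
            s=sil(p,parts,q);e+=1-np.minimum(s,m).sum()/np.maximum(s,m).sum()
        return e/len(obs)
    n=3 if rot else 2
    sm=np.array([q0[:n]]+[np.array(q0[:n])+d for d in np.diag([.015,.015,.08][:n])])
    r=minimize(cost,q0[:n],method="Nelder-Mead",options=dict(initial_simplex=sm,xatol=2e-4,fatol=1e-4))
    return r.x,1-r.fun
DOCK=[box(0,.06,-.143,.143,0,.046)]
def wand(z=.021): return [box(-.043,.065,-.01,.01,z-.009,z+.009)]
TRAY=[box(-.113,.113,-.089,.089,0,.024)]
CUP=[np.r_[cyl(.031,.044),cyl(.031,.024),cyl(.019,0)]]
STAND=[np.r_[cyl(.038,0),cyl(.035,.028)]]
def best(p,n,area=None):
    d=cut_out(p,n);return d[0] if d else None
E
python3 - <<'E'
from h import *
t=capture("top");s=capture("scene")
def go(n,parts,q0,rot=True,views=(t,s)):
    obs=[]
    for p in views:
        d=best(p,n)
        if d: obs.append((p,d["region"]));print("  ",n,round(d["score"],2),np.round(d["at"]),round(float(d["region"].sum())), np.round(unproj(p,d["at"],.02),3))
    for o in [obs]+([[x] for x in obs] if len(obs)>1 else []):
        x,i=fit(o,parts,q0,rot);print(n,np.round(x,4),round(i,3))
for n,pa,uv,a,r in [("dock",DOCK,(212,225),-.06,1),("tray",TRAY,(425,235),-1.6,1),("cup_mid",CUP,(314,261),0,0),("stand",STAND,(307,205),0,0)]:
    q=unproj(t,uv,.02);print(n,np.round(q,3));go(n,pa,[q[0],q[1],a],bool(r), (t,) if n=="tray" else (t,s))
for i,uv in enumerate([(246,250),(221,247),(197,245),(173,243)]):
    q=unproj(t,uv,.02);go(f"wand{i+1}_mid",wand(),[q[0],q[1],np.pi-.06])
E
```

```text
dock [0.57  0.276 0.02 ]
   dock 0.6 [212. 218.] 2274 [0.59  0.276 0.02 ]
   dock 0.56 [243. 264.] 2731 [0.595 0.274 0.02 ]
dock [ 0.5627  0.2761 -0.1504] 0.933
dock [ 0.5628  0.2763 -0.1473] 0.964
dock [ 0.5621  0.2776 -0.1483] 0.904
tray [ 0.525 -0.323  0.02 ]
   tray 0.72 [422. 234.] 5288 [ 0.526 -0.316  0.02 ]
tray [ 0.5267 -0.3193 -1.5071] 0.982
cup_mid [ 0.461 -0.013  0.02 ]
   cup_mid 0.76 [313. 257.] 386 [ 0.471 -0.009  0.02 ]
   cup_mid 0.73 [351. 246.] 364 [ 0.464 -0.01   0.02 ]
cup_mid [ 0.4617 -0.0101] 0.913
cup_mid [ 0.4621 -0.0096] 0.927
cup_mid [ 0.4615 -0.0108] 0.9
stand [0.619 0.004 0.02 ]
   stand 0.73 [306. 207.] 518 [0.614 0.006 0.02 ]
   stand 0.74 [316. 222.] 427 [0.606 0.01  0.02 ]
stand [0.6221 0.0063] 0.935
stand [0.6224 0.007 ] 0.926
stand [0.6213 0.0063] 0.951
   wand1_mid 0.61 [244. 250.] 291 [0.497 0.183 0.02 ]
   wand1_mid 0.76 [292. 271.] 250 [0.491 0.181 0.02 ]
wand1_mid [0.5049 0.179  2.9982] 0.777
wand1_mid [0.504  0.1783 3.0018] 0.812
wand1_mid [0.5106 0.1792 2.983 ] 0.767
   wand2_mid 0.52 [222. 248.] 265 [0.503 0.247 0.02 ]
   wand2_mid 0.69 [268. 280.] 258 [0.506 0.249 0.02 ]
wand2_mid [0.5167 0.2467 2.9642] 0.769
wand2_mid [0.5155 0.2475 3.0243] 0.766
wand2_mid [0.5209 0.2464 2.9361] 0.78
   wand3_mid 0.7 [195. 243.] 280 [0.521 0.325 0.02 ]
   wand3_mid 0.83 [244. 291.] 284 [0.514 0.319 0.02 ]
wand3_mid [0.5238 0.3177 2.9992] 0.795
wand3_mid [0.524  0.3172 3.004 ] 0.798
wand3_mid [0.5271 0.3176 2.9668] 0.808
   wand4_mid 0.73 [173. 244.] 274 [0.518 0.387 0.02 ]
   wand4_mid 0.77 [218. 299.] 298 [0.532 0.383 0.02 ]
wand4_mid [0.5348 0.3868 2.9944] 0.792
wand4_mid [0.5347 0.3858 3.0144] 0.758
wand4_mid [0.5377 0.3862 2.9765] 0.837
```

Call:
send_rows(
  commands=[
    {"dx": 1, "dy": -1.2, "hand": 0.55},
    {"dx": 2.2, "dy": -2.6, "hand": 0.55},
    {"dx": 2.2, "dy": -2.6, "hand": 0.55},
    {"dx": 2.2, "dy": -2.6, "hand": 0.55},
    {"dx": 2.2, "dy": -2.6, "hand": 0.55},
    {"dx": 2.2, "dy": -2.6, "hand": 0.55},
    {"dx": 2.2, "dy": -2.6, "hand": 0.55},
    {"dx": 2.2, "dy": -2.6, "hand": 0.55},
    {"dx": 2.2, "dy": -2.6, "hand": 0.55},
    {"dx": 2.2, "dy": -2.6, "hand": 0.55},
  ],
  force=60,
)

```text
$.commands[0]: bad value
```

Call:
send_rows(
  commands=[
    {"dx": 2.2, "dy": -2.6, "hand": 0.55},
    {"dx": 2.2, "dy": -2.6, "hand": 0.55},
    {"dx": 2.2, "dy": -2.6, "hand": 0.55},
    {"dx": 2.2, "dy": -2.6, "hand": 0.55},
    {"dx": 2.2, "dy": -2.6, "hand": 0.55},
    {"dx": 2.2, "dy": -2.6, "hand": 0.55},
    {"dx": 2.2, "dy": -2.6, "hand": 0.55},
    {"dx": 2.2, "dy": -2.6, "hand": 0.55},
    {"dx": 2.2, "dy": -2.6, "hand": 0.55},
    {"dx": 2.2, "dy": -2.6, "hand": 0.55},
  ],
)

```text
$.commands[0]: bad value
```

Call:
send_rows(
  commands=[
    {"dx": 2.2, "dy": -2.6, "hand": 0.55},
    {"dx": 2.2, "dy": -2.6, "hand": 0.55},
    {"dx": 2.2, "dy": -2.6, "hand": 0.55},
    {"dx": 2.2, "dy": -2.6, "hand": 0.55},
    {"rz": -5, "hand": 0.55},
    {"rz": -5, "hand": 0.55},
    {"rz": -5, "hand": 0.55},
    {"rz": -5, "hand": 0.55},
    {"rz": -5, "hand": 0.55},
    {"rz": -5, "hand": 0.55},
  ],
)

```text
$.commands[0]: bad value
```

Call:
send_rows(
  commands=[
    {"rz": -6, "hand": 0.55},
    {"rz": -6, "hand": 0.55},
    {"rz": -6, "hand": 0.55},
    {"rz": -6, "hand": 0.55},
    {"rz": -6, "hand": 0.55},
    {"rz": -6, "hand": 0.55},
    {"rz": -6, "hand": 0.55},
    {"rz": -6, "hand": 0.55},
    {"rz": -6, "hand": 0.55},
    {"rz": -6, "hand": 0.55},
  ],
)

```text
$.commands[0]: bad value
```

Call:
send_rows(
  commands=[
    {"rz": -6, "hand": 0.55},
    {"rz": -6, "hand": 0.55},
    {"rz": -6, "hand": 0.55},
    {"rz": -6, "hand": 0.55},
    {"rz": -6, "hand": 0.55},
    {"rz": -6, "hand": 0.55},
    {"rz": -6, "hand": 0.55},
    {"rz": -6, "hand": 0.55},
    {"rz": -6, "hand": 0.55},
    {"rz": -6, "hand": 0.55},
  ],
)

```text
$.commands[0]: bad value
```

Call:
send_rows(
  commands=[
    {"dx": 1, "dy": -1.2, "dz": 0, "rx": 0, "ry": 0, "rz": 0, "hand": 0.55},
    {"dx": 2.2, "dy": -2.6, "dz": 0, "rx": 0, "ry": 0, "rz": 0, "hand": 0.55},
    {"dx": 2.2, "dy": -2.6, "dz": 0, "rx": 0, "ry": 0, "rz": 0, "hand": 0.55},
    {"dx": 2.2, "dy": -2.6, "dz": 0, "rx": 0, "ry": 0, "rz": 0, "hand": 0.55},
    {"dx": 2.2, "dy": -2.6, "dz": 0, "rx": 0, "ry": 0, "rz": 0, "hand": 0.55},
    {"dx": 2.2, "dy": -2.6, "dz": 0, "rx": 0, "ry": 0, "rz": 0, "hand": 0.55},
    {"dx": 2.2, "dy": -2.6, "dz": 0, "rx": 0, "ry": 0, "rz": 0, "hand": 0.55},
    {"dx": 2.2, "dy": -2.6, "dz": 0, "rx": 0, "ry": 0, "rz": 0, "hand": 0.55},
    {"dx": 2.2, "dy": -2.6, "dz": 0, "rx": 0, "ry": 0, "rz": 0, "hand": 0.55},
    {"dx": 2.2, "dy": -2.6, "dz": 0, "rx": 0, "ry": 0, "rz": 0, "hand": 0.55},
  ],
  force=60,
)

```text
time_s: 2.78
tcp_pos: [0.2851, -0.2639, 0.2485]
tcp_rot: [3.115, 0.401, 0.001]
ft_force: [1.6, 0.4, 0.3]
finger_gap: 0.0469
```

Call:
send_rows(
  commands=[
    {"dx": 2.2, "dy": -2.6, "dz": 0, "rx": 0, "ry": 0, "rz": 0, "hand": 0.55},
    {"dx": 2.2, "dy": -2.6, "dz": 0, "rx": 0, "ry": 0, "rz": 0, "hand": 0.55},
    {"dx": 2.2, "dy": -2.6, "dz": 0, "rx": 0, "ry": 0, "rz": 0, "hand": 0.55},
    {"dx": 2.2, "dy": -2.6, "dz": 0, "rx": 0, "ry": 0, "rz": 0, "hand": 0.55},
    {"dx": 2.2, "dy": -2.6, "dz": 0, "rx": 0, "ry": 0, "rz": 0, "hand": 0.55},
    {"dx": 2.2, "dy": -2.6, "dz": 0, "rx": 0, "ry": 0, "rz": 0, "hand": 0.55},
    {"dx": 2.2, "dy": -2.6, "dz": 0, "rx": 0, "ry": 0, "rz": 0, "hand": 0.55},
    {"dx": 2.2, "dy": -2.6, "dz": 0, "rx": 0, "ry": 0, "rz": 0, "hand": 0.55},
    {"dx": 2.2, "dy": -2.6, "dz": 0, "rx": 0, "ry": 0, "rz": 0, "hand": 0.55},
    {"dx": 2.2, "dy": -2.6, "dz": 0, "rx": 0, "ry": 0, "rz": 0, "hand": 0.55},
  ],
)

```text
time_s: 3.62
tcp_pos: [0.432, 0.0437, 0.2486]
tcp_rot: [3.115, 0.403, 0.001]
ft_force: [0.4, -0.4, 0.4]
finger_gap: 0.0469
```

Call:
send_rows(
  commands=[
    {"dx": 2.5, "dy": -2.6, "dz": 0, "rx": 0, "ry": 0, "rz": 0, "hand": 0.55},
    {"dx": 2.5, "dy": -2.6, "dz": 0, "rx": 0, "ry": 0, "rz": 0, "hand": 0.55},
    {"dx": 2.5, "dy": -2.6, "dz": 0, "rx": 0, "ry": 0, "rz": 0, "hand": 0.55},
    {"dx": 2.5, "dy": -2.6, "dz": 0, "rx": 0, "ry": 0, "rz": 0, "hand": 0.55},
    {"dx": 0, "dy": -1, "dz": 0.4, "rx": 0, "ry": 0, "rz": -5, "hand": 0.55},
    {"dx": 0, "dy": 0, "dz": 0.4, "rx": 0, "ry": 0, "rz": -6, "hand": 0.55},
    {"dx": 0, "dy": 0, "dz": 0.4, "rx": 0, "ry": 0, "rz": -6, "hand": 0.55},
    {"dx": 0, "dy": 0, "dz": 0.4, "rx": 0, "ry": 0, "rz": -6, "hand": 0.55},
    {"dx": 0, "dy": 0, "dz": 0.4, "rx": 0, "ry": 0, "rz": -6, "hand": 0.55},
    {"dx": 0, "dy": 0, "dz": 0.4, "rx": 0, "ry": 0, "rz": -6, "hand": 0.55},
  ],
)

```text
time_s: 4.45
tcp_pos: [0.4992, 0.1778, 0.224]
tcp_rot: [2.847, 1.328, -0.0]
ft_force: [0.9, 0.3, 0.3]
finger_gap: 0.047
```

Call:
send_rows(
  commands=[
    {"dx": 0, "dy": 0, "dz": 0.4, "rx": 0, "ry": 0, "rz": -6, "hand": 0.55},
    {"dx": 0, "dy": 0, "dz": 0.4, "rx": 0, "ry": 0, "rz": -6, "hand": 0.55},
    {"dx": 0, "dy": 0, "dz": 0.4, "rx": 0, "ry": 0, "rz": -6, "hand": 0.55},
    {"dx": 0, "dy": 0, "dz": 0.4, "rx": 0, "ry": 0, "rz": -6, "hand": 0.55},
    {"dx": 0, "dy": 0, "dz": 0.4, "rx": 0, "ry": 0, "rz": -6, "hand": 0.55},
    {"dx": 0, "dy": 0, "dz": 0.4, "rx": 0, "ry": 0, "rz": -6, "hand": 0.55},
    {"dx": 0, "dy": 0, "dz": 0.4, "rx": 0, "ry": 0, "rz": -6, "hand": 0.55},
    {"dx": 0, "dy": 0, "dz": 0.4, "rx": 0, "ry": 0, "rz": -6, "hand": 0.55},
    {"dx": 0, "dy": 0, "dz": 0.4, "rx": 0, "ry": 0, "rz": -6, "hand": 0.55},
    {"dx": 0, "dy": 0, "dz": 0.4, "rx": 0, "ry": 0, "rz": -6, "hand": 0.55},
  ],
)

```text
time_s: 5.28
tcp_pos: [0.4993, 0.1776, 0.1841]
tcp_rot: [1.802, 2.574, 0.0]
ft_force: [0.5, -0.4, -0.6]
finger_gap: 0.0468
```

Call:
send_rows(
  commands=[
    {"dx": 0, "dy": 0, "dz": 0.4, "rx": 0, "ry": 0, "rz": -6, "hand": 0.55},
    {"dx": 0, "dy": 0, "dz": 0.4, "rx": 0, "ry": 0, "rz": -6, "hand": 0.55},
    {"dx": 0, "dy": 0, "dz": 0.4, "rx": 0, "ry": 0, "rz": -6, "hand": 0.55},
    {"dx": 0, "dy": 0, "dz": 0.4, "rx": 0, "ry": 0, "rz": -6, "hand": 0.55},
    {"dx": 0, "dy": 0, "dz": 0.4, "rx": 0, "ry": 0, "rz": -6, "hand": 0.55},
    {"dx": 0, "dy": 0, "dz": 0.4, "rx": 0, "ry": 0, "rz": -6, "hand": 0.55},
    {"dx": 0, "dy": 0, "dz": 0.4, "rx": 0, "ry": 0, "rz": -6, "hand": 0.55},
    {"dx": 0, "dy": 0, "dz": 0.4, "rx": 0, "ry": 0, "rz": -6, "hand": 0.55},
    {"dx": 0, "dy": 0, "dz": 0.4, "rx": 0, "ry": 0, "rz": -6, "hand": 0.55},
    {"dx": 0, "dy": 0, "dz": 0.4, "rx": 0, "ry": 0, "rz": -6, "hand": 0.55},
  ],
)

```text
time_s: 6.12
tcp_pos: [0.4993, 0.1776, 0.1441]
tcp_rot: [0.274, 3.129, -0.0]
ft_force: [-0.5, 0.3, 0.1]
finger_gap: 0.0469
```

```bash
cat >> h.py <<'E'
from scipy.spatial.transform import Rotation as Rn
def goto(xy,z,psi,ps=True):
    "print the shift (cm, in the tool frame as it will stand after the turn, and as it stands now) and the turn (deg) to a tool-down pose"
    o=telemetry.get_obs();R=Rn.from_rotvec(o["tcp_rot"]).as_matrix()
    p0=np.arctan2(R[1,0],R[0,0]);d=np.array([*xy,z])-o["tcp_pos"]
    D=np.array([[np.cos(psi),np.sin(psi),0],[np.sin(psi),-np.cos(psi),0],[0,0,-1]]).T
    print("t",round(o["time_s"],2),"pos",np.round(o["tcp_pos"],4),"psi",round(p0,4),"tilt z",np.round(R[:,2],4),"gap",round(o["finger_gap"],4),"q6",round(o["joints"][5],2),"F",np.round(o["ft_force"],1))
    print(" shift now-axes",np.round(100*R.T@d,2)," after-turn-axes",np.round(100*D.T@d,2)," rz",round(-np.degrees((psi-p0+np.pi)%(2*np.pi)-np.pi),2))
DQ=(.5625,.276,-.148);TQ=(.5267,-.3193,.064)
def dock(x,y,q=DQ): c,s=np.cos(q[2]),np.sin(q[2]);return np.array([q[0]+c*x-s*y,q[1]+s*x+c*y])
def tray(x,y,q=TQ): c,s=np.cos(q[2]),np.sin(q[2]);return np.array([q[0]+s*x+c*y,q[1]-c*x+s*y])
E
python3 -c "
from h import *
goto(dock(-.043,-.105),.031,np.pi-.148)"
```

```text
t 6.12 pos [0.4993 0.1776 0.1441] psi 2.9672 tilt z [ 2.e-04 -0.e+00 -1.e+00] gap 0.0469 q6 0.36 F [-0.5  0.3  0.1]
 shift now-axes [-0.49  0.18 11.31]  after-turn-axes [-0.5   0.16 11.31]  rz -1.51
```

Call:
send_rows(
  commands=[
    {"dx": 0, "dy": 0, "dz": 0, "rx": 0, "ry": 0, "rz": -1.5, "hand": 0.55},
    {"dx": -0.5, "dy": 0.16, "dz": 2, "rx": 0, "ry": 0, "rz": 0, "hand": 0.55},
    {"dx": 0, "dy": 0, "dz": 2, "rx": 0, "ry": 0, "rz": 0, "hand": 0.55},
    {"dx": 0, "dy": 0, "dz": 2, "rx": 0, "ry": 0, "rz": 0, "hand": 0.55},
    {"dx": 0, "dy": 0, "dz": 2, "rx": 0, "ry": 0, "rz": 0, "hand": 0.55},
    {"dx": 0, "dy": 0, "dz": 1.5, "rx": 0, "ry": 0, "rz": 0, "hand": 0.55},
    {"dx": 0, "dy": 0, "dz": 1, "rx": 0, "ry": 0, "rz": 0, "hand": 0.55},
    {"dx": 0, "dy": 0, "dz": 0.5, "rx": 0, "ry": 0, "rz": 0, "hand": 0.55},
    {"dx": 0, "dy": 0, "dz": 0.3, "rx": 0, "ry": 0, "rz": 0, "hand": 0.55},
    {"dx": 0, "dy": 0, "dz": 0, "rx": 0, "ry": 0, "rz": 0, "hand": 0.55},
  ],
)

```text
time_s: 6.95
tcp_pos: [0.5046, 0.1784, 0.0312]
tcp_rot: [-0.241, -3.132, 0.0]
ft_force: [-0.4, -0.2, 0.7]
finger_gap: 0.0474
```

Call:
send_rows(
  commands=[
    {"dx": 0, "dy": 0, "dz": 0, "rx": 0, "ry": 0, "rz": 0, "hand": 0},
    {"dx": 0, "dy": 0, "dz": 0, "rx": 0, "ry": 0, "rz": 0, "hand": 0},
    {"dx": 0, "dy": 0, "dz": 0, "rx": 0, "ry": 0, "rz": 0, "hand": 0},
    {"dx": 0, "dy": 0, "dz": 0, "rx": 0, "ry": 0, "rz": 0, "hand": 0},
    {"dx": 0, "dy": 0, "dz": 0, "rx": 0, "ry": 0, "rz": 0, "hand": 0},
    {"dx": 0, "dy": 0, "dz": 0, "rx": 0, "ry": 0, "rz": 0, "hand": 0},
    {"dx": 0, "dy": 0, "dz": 0, "rx": 0, "ry": 0, "rz": 0, "hand": 0},
    {"dx": 0, "dy": 0, "dz": 0, "rx": 0, "ry": 0, "rz": 0, "hand": 0},
    {"dx": 0, "dy": 0, "dz": 0, "rx": 0, "ry": 0, "rz": 0, "hand": 0},
    {"dx": 0, "dy": 0, "dz": 0, "rx": 0, "ry": 0, "rz": 0, "hand": 0},
  ],
)

```text
time_s: 7.78
tcp_pos: [0.5054, 0.1786, 0.0324]
tcp_rot: [0.24, 3.13, 0.001]
ft_force: [-0.2, -0.0, 5.6]
finger_gap: 0.0187
```

```bash
python3 -c "
from h import *
goto(dock(-.043,-.105),.031,np.pi-.148)"
```

```text
t 7.78 pos [0.5054 0.1786 0.0324] psi 2.9883 tilt z [ 2.2e-03  3.0e-04 -1.0e+00] gap 0.0187 q6 0.34 F [-0.2 -0.   5.6]
 shift now-axes [ 0.09 -0.02  0.14]  after-turn-axes [ 0.09 -0.02  0.14]  rz -0.3
```

Call:
send_rows(
  commands=[
    {"dx": 0.4, "dy": 0, "dz": 0, "rx": 0, "ry": 0, "rz": 0, "hand": 0},
    {"dx": 0.4, "dy": 0, "dz": 0, "rx": 0, "ry": 0, "rz": 0, "hand": 0},
    {"dx": 0.5, "dy": 0, "dz": 0, "rx": 0, "ry": 0, "rz": 0, "hand": 0},
    {"dx": 0.5, "dy": 0, "dz": 0, "rx": 0, "ry": 0, "rz": 0, "hand": 0},
    {"dx": 0.5, "dy": 0, "dz": 0, "rx": 0, "ry": 0, "rz": 0, "hand": 0},
    {"dx": 0.5, "dy": 0, "dz": 0, "rx": 0, "ry": 0, "rz": 0, "hand": 0},
    {"dx": 0.5, "dy": 0, "dz": 0, "rx": 0, "ry": 0, "rz": 0, "hand": 0},
    {"dx": 0.5, "dy": 0, "dz": 0, "rx": 0, "ry": 0, "rz": 0, "hand": 0},
    {"dx": 0.5, "dy": 0, "dz": 0, "rx": 0, "ry": 0, "rz": 0, "hand": 0},
    {"dx": 0.5, "dy": 0, "dz": 0, "rx": 0, "ry": 0, "rz": 0, "hand": 0},
  ],
)

```text
time_s: 8.62
tcp_pos: [0.4585, 0.186, 0.0324]
tcp_rot: [0.24, 3.128, 0.001]
ft_force: [3.4, 0.4, 5.7]
finger_gap: 0.0181
```

```bash
python3 -c "
from h import *
goto(tray(-.066,0),.10,.064)
s=capture('scene');cv2.imwrite('pics/s1.png',cv2.resize(s['color'][180:330,180:420],(800,500)))
for a in (-.066,-.022,.022,.066): print(tray(a,0))"
```

```text
t 8.62 pos [0.4585 0.186  0.0324] psi 2.9882 tilt z [ 4.1e-03  3.0e-04 -1.0e+00] gap 0.0181 q6 0.38 F [3.4 0.4 5.7]
 shift now-axes [-13.06 -42.45  -6.75]  after-turn-axes [ 3.57 44.27 -6.76]  rz 167.54
[ 0.52247888 -0.25343512]
[ 0.52529296 -0.29734504]
[ 0.52810704 -0.34125496]
[ 0.53092112 -0.38516488]
```

View pics/s1.png

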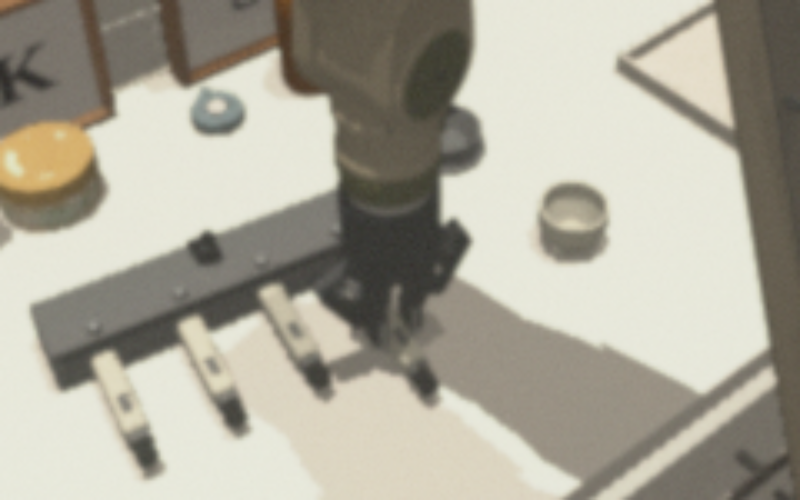

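Call:
send_rows(
  commands=[
    {"dx": 0, "dy": 0, "dz": -1, "rx": 0, "ry": 0, "rz": 0, "hand": 0},
    {"dx": 0, "dy": 0, "dz": -2, "rx": 0, "ry": 0, "rz": 0, "hand": 0},
    {"dx": 0, "dy": 0, "dz": -2, "rx": 0, "ry": 0, "rz": 0, "hand": 0},
    {"dx": 0, "dy": 0, "dz": -1, "rx": 0, "ry": 0, "rz": 6.2, "hand": 0},
    {"dx": 0, "dy": 0, "dz": -0.4, "rx": 0, "ry": 0, "rz": 6.2, "hand": 0},
    {"dx": 0, "dy": 0, "dz": -0.4, "rx": 0, "ry": 0, "rz": 6.2, "hand": 0},
    {"dx": 0, "dy": 0, "dz": -0.4, "rx": 0, "ry": 0, "rz": 6.2, "hand": 0},
    {"dx": 0, "dy": 0, "dz": 0, "rx": 0, "ry": 0, "rz": 6.2, "hand": 0},
    {"dx": 0, "dy": 0, "dz": 0, "rx": 0, "ry": 0, "rz": 6.2, "hand": 0},
    {"dx": 0, "dy": 0, "dz": 0, "rx": 0, "ry": 0, "rz": 6.2, "hand": 0},
  ],
)

```text
time_s: 9.5
tcp_pos: [0.4552, 0.1856, 0.1031]
tcp_rot: [-1.388, -2.815, 0.003]
ft_force: [0.3, -0.4, -0.1]
finger_gap: 0.0185
```

Call:
send_rows(
  commands=[
    {"dx": 0, "dy": 0, "dz": 0, "rx": 0, "ry": 0, "rz": 6.2, "hand": 0},
    {"dx": 0, "dy": 0, "dz": 0, "rx": 0, "ry": 0, "rz": 6.2, "hand": 0},
    {"dx": 0, "dy": 0, "dz": 0, "rx": 0, "ry": 0, "rz": 6.2, "hand": 0},
    {"dx": 0, "dy": 0, "dz": 0, "rx": 0, "ry": 0, "rz": 6.2, "hand": 0},
    {"dx": 0, "dy": 0, "dz": 0, "rx": 0, "ry": 0, "rz": 6.2, "hand": 0},
    {"dx": 0, "dy": 0, "dz": 0, "rx": 0, "ry": 0, "rz": 6.2, "hand": 0},
    {"dx": 0, "dy": 0, "dz": 0, "rx": 0, "ry": 0, "rz": 6.2, "hand": 0},
    {"dx": 0, "dy": 0, "dz": 0, "rx": 0, "ry": 0, "rz": 6.2, "hand": 0},
    {"dx": 0, "dy": 0, "dz": 0, "rx": 0, "ry": 0, "rz": 6.2, "hand": 0},
    {"dx": 0, "dy": 0, "dz": 0, "rx": 0, "ry": 0, "rz": 6.2, "hand": 0},
  ],
)

```text
time_s: 10.33
tcp_pos: [0.4551, 0.1856, 0.1029]
tcp_rot: [-2.641, -1.699, 0.005]
ft_force: [0.8, 0.8, -0.0]
finger_gap: 0.0185
```

Call:
send_rows(
  commands=[
    {"dx": 0, "dy": 0, "dz": 0, "rx": 0, "ry": 0, "rz": 6.2, "hand": 0},
    {"dx": 0, "dy": 0, "dz": 0, "rx": 0, "ry": 0, "rz": 6.2, "hand": 0},
    {"dx": 0, "dy": 0, "dz": 0, "rx": 0, "ry": 0, "rz": 6.2, "hand": 0},
    {"dx": 0, "dy": 0, "dz": 0, "rx": 0, "ry": 0, "rz": 6.2, "hand": 0},
    {"dx": 0, "dy": 0, "dz": 0, "rx": 0, "ry": 0, "rz": 6.2, "hand": 0},
    {"dx": 0, "dy": 0, "dz": 0, "rx": 0, "ry": 0, "rz": 6.2, "hand": 0},
    {"dx": 0, "dy": 0, "dz": 0, "rx": 0, "ry": 0, "rz": 6.2, "hand": 0},
    {"dx": 0, "dy": 0, "dz": 0, "rx": 0, "ry": 0, "rz": 6.2, "hand": 0},
    {"dx": 0, "dy": 0, "dz": 0, "rx": 0, "ry": 0, "rz": 6.2, "hand": 0},
    {"dx": 0.1, "dy": 1.5, "dz": 0, "rx": 0, "ry": 0, "rz": 6.2, "hand": 0},
  ],
)

```text
time_s: 11.17
tcp_pos: [0.4633, 0.1412, 0.1029]
tcp_rot: [-3.109, -0.18, 0.009]
ft_force: [0.6, 0.7, 0.3]
finger_gap: 0.0183
```

Call:
send_rows(
  commands=[
    {"dx": 0.2, "dy": 2.8, "dz": 0, "rx": 0, "ry": 0, "rz": 0, "hand": 0},
    {"dx": 0.25, "dy": 3.3, "dz": 0, "rx": 0, "ry": 0, "rz": 0, "hand": 0},
    {"dx": 0.25, "dy": 3.3, "dz": 0, "rx": 0, "ry": 0, "rz": 0, "hand": 0},
    {"dx": 0.25, "dy": 3.3, "dz": 0, "rx": 0, "ry": 0, "rz": 0, "hand": 0},
    {"dx": 0.25, "dy": 3.3, "dz": 0, "rx": 0, "ry": 0, "rz": 0, "hand": 0},
    {"dx": 0.25, "dy": 3.3, "dz": 0, "rx": 0, "ry": 0, "rz": 0, "hand": 0},
    {"dx": 0.25, "dy": 3.3, "dz": 0, "rx": 0, "ry": 0, "rz": 0, "hand": 0},
    {"dx": 0.25, "dy": 3.3, "dz": 0, "rx": 0, "ry": 0, "rz": 0, "hand": 0},
    {"dx": 0.25, "dy": 3.3, "dz": 0, "rx": 0, "ry": 0, "rz": 0, "hand": 0},
    {"dx": 0.25, "dy": 3.3, "dz": 0, "rx": 0, "ry": 0, "rz": 0, "hand": 0},
  ],
)

```text
time_s: 12.0
tcp_pos: [0.5241, -0.182, 0.0944]
tcp_rot: [-3.109, -0.172, 0.008]
ft_force: [0.3, 0.7, -0.2]
finger_gap: 0.0181
```

Call:
send_rows(
  commands=[
    {"dx": 0.25, "dy": 3.3, "dz": 0, "rx": 0, "ry": 0, "rz": 0, "hand": 0},
    {"dx": 0.25, "dy": 3.2, "dz": 0, "rx": 0, "ry": 0, "rz": 0, "hand": 0},
    {"dx": 0.25, "dy": 2.5, "dz": 0, "rx": 0, "ry": 0, "rz": 0, "hand": 0},
    {"dx": 0.25, "dy": 1.2, "dz": 0, "rx": 0, "ry": 0, "rz": 0, "hand": 0},
    {"dx": 0, "dy": 0, "dz": 0, "rx": 0, "ry": 0, "rz": 0, "hand": 0},
    {"dx": 0, "dy": 0, "dz": 0, "rx": 0, "ry": 0, "rz": 0, "hand": 0},
    {"dx": 0, "dy": 0, "dz": 0, "rx": 0, "ry": 0, "rz": 0, "hand": 0},
    {"dx": 0, "dy": 0, "dz": 0, "rx": 0, "ry": 0, "rz": 0, "hand": 0},
    {"dx": 0, "dy": 0, "dz": 0, "rx": 0, "ry": 0, "rz": 0, "hand": 0},
    {"dx": 0, "dy": 0, "dz": 0, "rx": 0, "ry": 0, "rz": 0, "hand": 0},
  ],
)

```text
time_s: 12.83
tcp_pos: [0.5467, -0.2805, 0.0924]
tcp_rot: [-3.111, -0.174, 0.005]
ft_force: [-0.1, 0.2, -0.3]
finger_gap: 0.0184
```

```bash
python3 -c "
from h import *
goto(tray(-.066,0),.0245,.064)
s=capture('top');cv2.imwrite('pics/t1.png',cv2.resize(s['color'][150:300,340:520],(720,600)))"
```

```text
t 12.83 pos [ 0.5467 -0.2805  0.0924] psi 0.1117 tilt z [-0.0044  0.0254 -0.9997] gap 0.0184 q6 2.42 F [-0.1  0.2 -0.3]
 shift now-axes [-2.09 -2.78  6.87]  after-turn-axes [-2.24 -2.85  6.79]  rz 2.73
```

View pics/t1.png

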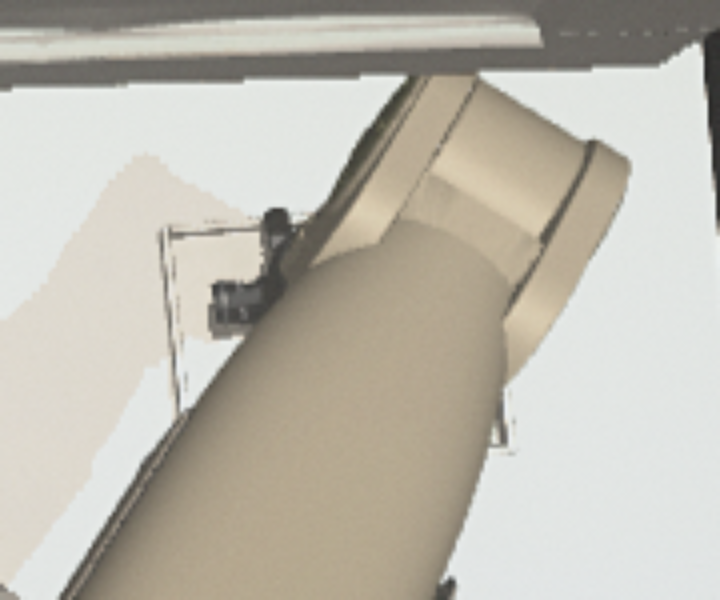

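```bash
cat >> h.py <<'E'
def goto(xy,z,psi):
    o=telemetry.get_obs();R=Rn.from_rotvec(o["tcp_rot"]).as_matrix()
    p0=np.arctan2(R[1,0],R[0,0]);d=np.array([*xy,z])-o["tcp_pos"]
    D=np.array([[np.cos(psi),np.sin(psi),0],[np.sin(psi),-np.cos(psi),0],[0,0,-1]]).T
    lev=np.array([[np.cos(p0),np.sin(p0),0],[np.sin(p0),-np.cos(p0),0],[0,0,-1]]).T
    print("t",round(o["time_s"],2),"pos",np.round(o["tcp_pos"],4),"psi",round(p0,4),"tilt z",np.round(R[:,2],4),"gap",round(o["finger_gap"],4),"q",np.round(o["joints"],2),"F",np.round(o["ft_force"],1))
    print(" level-first r",np.round(np.degrees(Rn.from_matrix(R.T@lev).as_rotvec()),2)," then shift",np.round(100*lev.T@d,2)," or after-turn shift",np.round(100*D.T@d,2)," rz",round(-np.degrees((psi-p0+np.pi)%(2*np.pi)-np.pi),2))
E
python3 -c "
from h import *
goto(tray(-.066,0),.0245,.064)"
```

```text
t 12.88 pos [ 0.5467 -0.2807  0.0925] psi 0.1114 tilt z [-0.0041  0.0253 -0.9997] gap 0.0184 q [-0.61  0.49 -0.09  1.01  0.02  2.42] F [ 0.2  0.2 -1.8]
 level-first r [-1.46  0.08 -0.  ]  then shift [-2.11 -2.98  6.8 ]  or after-turn shift [-2.25 -2.88  6.8 ]  rz 2.72
```

Call:
send_rows(
  commands=[
    {"dx": 0, "dy": 0, "dz": 0, "rx": -1.46, "ry": 0, "rz": 0, "hand": 0},
    {"dx": 0, "dy": 0, "dz": 0, "rx": 0, "ry": 0, "rz": 2.72, "hand": 0},
    {"dx": -0.75, "dy": -0.9, "dz": 0, "rx": 0, "ry": 0, "rz": 0, "hand": 0},
    {"dx": -0.75, "dy": -0.9, "dz": 0, "rx": 0, "ry": 0, "rz": 0, "hand": 0},
    {"dx": -0.75, "dy": -1.08, "dz": 1, "rx": 0, "ry": 0, "rz": 0, "hand": 0},
    {"dx": 0, "dy": 0, "dz": 1.5, "rx": 0, "ry": 0, "rz": 0, "hand": 0},
    {"dx": 0, "dy": 0, "dz": 1, "rx": 0, "ry": 0, "rz": 0, "hand": 0},
    {"dx": 0, "dy": 0, "dz": 0, "rx": 0, "ry": 0, "rz": 0, "hand": 0},
    {"dx": 0, "dy": 0, "dz": 0, "rx": 0, "ry": 0, "rz": 0, "hand": 0},
    {"dx": 0, "dy": 0, "dz": 0, "rx": 0, "ry": 0, "rz": 0, "hand": 0},
  ],
)

```text
time_s: 13.72
tcp_pos: [0.5229, -0.2548, 0.0577]
tcp_rot: [3.139, 0.099, -0.001]
ft_force: [0.4, -0.8, -0.2]
finger_gap: 0.0181
```

```bash
python3 -c "
from h import *
goto(tray(-.066,0),.0245,.064)
s=capture('scene');cv2.imwrite('pics/s2.png',cv2.resize(s['color'][110:310,300:560],(780,600)))"
```

```text
t 13.72 pos [ 0.5229 -0.2548  0.0577] psi 0.0627 tilt z [-6.e-04 -9.e-04 -1.e+00] gap 0.0181 q [-0.59  0.45 -0.24  0.88 -0.    2.49] F [ 0.4 -0.8 -0.2]
 level-first r [0.05 0.04 0.  ]  then shift [-0.04 -0.13  3.32]  or after-turn shift [-0.04 -0.13  3.32]  rz -0.07
```

View pics/s2.png

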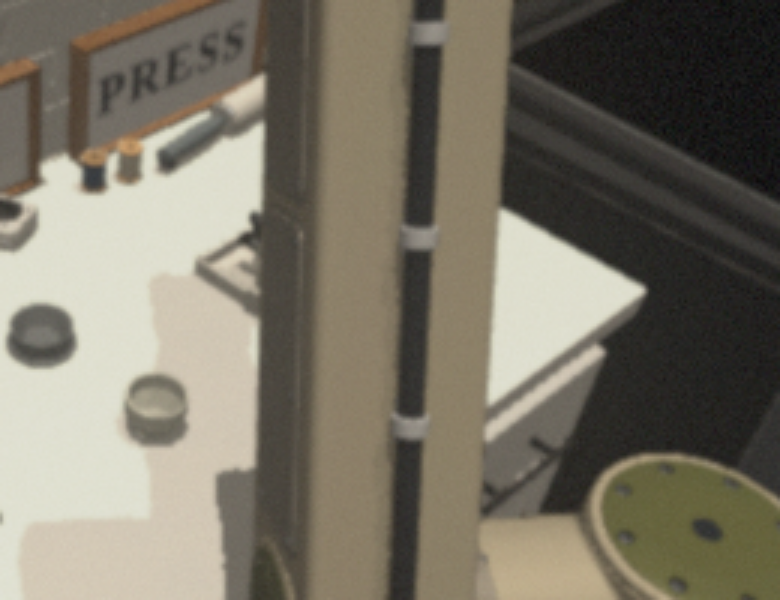

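Call:
send_rows(
  commands=[
    {"dx": 0, "dy": -0.1, "dz": 1, "rx": 0, "ry": 0, "rz": 0, "hand": 0},
    {"dx": 0, "dy": 0, "dz": 1, "rx": 0, "ry": 0, "rz": 0, "hand": 0},
    {"dx": 0, "dy": 0, "dz": 0.6, "rx": 0, "ry": 0, "rz": 0, "hand": 0},
    {"dx": 0, "dy": 0, "dz": 0.3, "rx": 0, "ry": 0, "rz": 0, "hand": 0},
    {"dx": 0, "dy": 0, "dz": 0.2, "rx": 0, "ry": 0, "rz": 0, "hand": 0},
    {"dx": 0, "dy": 0, "dz": 0.1, "rx": 0, "ry": 0, "rz": 0, "hand": 0},
    {"dx": 0, "dy": 0, "dz": 0, "rx": 0, "ry": 0, "rz": 0, "hand": 0},
    {"dx": 0, "dy": 0, "dz": 0, "rx": 0, "ry": 0, "rz": 0, "hand": 0},
    {"dx": 0, "dy": 0, "dz": 0, "rx": 0, "ry": 0, "rz": 0, "hand": 0},
    {"dx": 0, "dy": 0, "dz": 0, "rx": 0, "ry": 0, "rz": 0, "hand": 0},
  ],
)

```text
time_s: 14.6
tcp_pos: [0.5216, -0.253, 0.0255]
tcp_rot: [-3.14, -0.099, 0.004]
ft_force: [-3.2, 2.1, 6.2]
finger_gap: 0.0181
```

Call:
send_rows(
  commands=[
    {"dx": 0, "dy": 0, "dz": 0, "rx": 0, "ry": 0, "rz": 0, "hand": 0.38},
    {"dx": 0, "dy": 0, "dz": 0, "rx": 0, "ry": 0, "rz": 0, "hand": 0.38},
    {"dx": 0, "dy": 0, "dz": 0, "rx": 0, "ry": 0, "rz": 0, "hand": 0.38},
    {"dx": 0, "dy": 0, "dz": 0, "rx": 0, "ry": 0, "rz": 0, "hand": 0.38},
    {"dx": 0, "dy": 0, "dz": -0.5, "rx": 0, "ry": 0, "rz": 0, "hand": 0.38},
    {"dx": 0, "dy": 0, "dz": -1.5, "rx": 0, "ry": 0, "rz": 0, "hand": 0.38},
    {"dx": 0, "dy": 0, "dz": -2, "rx": 0, "ry": 0, "rz": 0, "hand": 0.38},
    {"dx": 0, "dy": 0, "dz": -2.5, "rx": 0, "ry": 0, "rz": 0, "hand": 0.38},
    {"dx": 0, "dy": 0, "dz": -2.5, "rx": 0, "ry": 0, "rz": 0, "hand": 0.5},
    {"dx": 0, "dy": 0, "dz": -2, "rx": 0, "ry": 0, "rz": 0, "hand": 0.5},
  ],
)

```text
time_s: 15.43
tcp_pos: [0.5229, -0.2536, 0.1374]
tcp_rot: [3.139, 0.099, 0.0]
ft_force: [-0.6, 0.6, 1.0]
finger_gap: 0.0426
```

```bash
python3 -c "
from h import *
goto(dock(-.043,-.035),.031,np.pi-.148)"
```

```text
t 15.43 pos [ 0.5229 -0.2536  0.1374] psi 0.0628 tilt z [ 1.e-04 -1.e-03 -1.e+00] gap 0.0426 q [-0.59  0.38 -0.14  1.05 -0.    2.49] F [-0.6  0.6  1. ]
 level-first r [0.06 0.   0.  ]  then shift [  2.34 -50.08  10.64]  or after-turn shift [ 8.19 49.46 10.64]  rz -167.92
```

Call:
send_rows(
  commands=[
    {"dx": 0.1, "dy": -1.5, "dz": 0, "rx": 0, "ry": 0, "rz": 0, "hand": 0.5},
    {"dx": 0.15, "dy": -3, "dz": 0, "rx": 0, "ry": 0, "rz": 0, "hand": 0.5},
    {"dx": 0.15, "dy": -3.3, "dz": 0, "rx": 0, "ry": 0, "rz": 0, "hand": 0.5},
    {"dx": 0.15, "dy": -3.3, "dz": 0, "rx": 0, "ry": 0, "rz": 0, "hand": 0.5},
    {"dx": 0.15, "dy": -3.3, "dz": 0, "rx": 0, "ry": 0, "rz": 0, "hand": 0.5},
    {"dx": 0.15, "dy": -3.3, "dz": 0, "rx": 0, "ry": 0, "rz": 0, "hand": 0.5},
    {"dx": 0.15, "dy": -3.3, "dz": 0, "rx": 0, "ry": 0, "rz": 0, "hand": 0.5},
    {"dx": 0.15, "dy": -3.3, "dz": 0, "rx": 0, "ry": 0, "rz": 0, "hand": 0.5},
    {"dx": 0.15, "dy": -3.3, "dz": 0, "rx": 0, "ry": 0, "rz": 0, "hand": 0.5},
    {"dx": 0.15, "dy": -3.3, "dz": 0, "rx": 0, "ry": 0, "rz": 0, "hand": 0.5},
  ],
)

```text
time_s: 16.27
tcp_pos: [0.5168, 0.058, 0.1349]
tcp_rot: [-3.14, -0.099, 0.003]
ft_force: [0.9, 0.5, -0.1]
finger_gap: 0.0431
```

Call:
send_rows(
  commands=[
    {"dx": 0.15, "dy": -3.3, "dz": 0, "rx": 0, "ry": 0, "rz": 0, "hand": 0.5},
    {"dx": 0.15, "dy": -3.3, "dz": 0, "rx": 0, "ry": 0, "rz": 0, "hand": 0.5},
    {"dx": 0.15, "dy": -3.3, "dz": 0, "rx": 0, "ry": 0, "rz": 0, "hand": 0.5},
    {"dx": 0.15, "dy": -3.3, "dz": 0, "rx": 0, "ry": 0, "rz": 0, "hand": 0.5},
    {"dx": 0.15, "dy": -3.3, "dz": 0, "rx": 0, "ry": 0, "rz": 0, "hand": 0.5},
    {"dx": 0.15, "dy": -2.5, "dz": 0, "rx": 0, "ry": 0, "rz": 0, "hand": 0.5},
    {"dx": 0, "dy": 0, "dz": 0, "rx": 0, "ry": 0, "rz": -6, "hand": 0.5},
    {"dx": 0, "dy": 0, "dz": 0, "rx": 0, "ry": 0, "rz": -6, "hand": 0.5},
    {"dx": 0, "dy": 0, "dz": 0, "rx": 0, "ry": 0, "rz": -6, "hand": 0.5},
    {"dx": 0, "dy": 0, "dz": 0, "rx": 0, "ry": 0, "rz": -6, "hand": 0.5},
  ],
)

```text
time_s: 17.1
tcp_pos: [0.5178, 0.1796, 0.1379]
tcp_rot: [-2.958, -0.89, -0.008]
ft_force: [-0.5, -0.4, 1.1]
finger_gap: 0.0432
```

Call:
send_rows(
  commands=[
    {"dx": 0, "dy": 0, "dz": 0, "rx": 0, "ry": 0, "rz": -6, "hand": 0.5},
    {"dx": 0, "dy": 0, "dz": 0, "rx": 0, "ry": 0, "rz": -6, "hand": 0.5},
    {"dx": 0, "dy": 0, "dz": 0, "rx": 0, "ry": 0, "rz": -6, "hand": 0.5},
    {"dx": 0, "dy": 0, "dz": 0, "rx": 0, "ry": 0, "rz": -6, "hand": 0.5},
    {"dx": 0, "dy": 0, "dz": 0, "rx": 0, "ry": 0, "rz": -6, "hand": 0.5},
    {"dx": 0, "dy": 0, "dz": 0, "rx": 0, "ry": 0, "rz": -6, "hand": 0.5},
    {"dx": 0, "dy": 0, "dz": 0, "rx": 0, "ry": 0, "rz": -6, "hand": 0.5},
    {"dx": 0, "dy": 0, "dz": 0, "rx": 0, "ry": 0, "rz": -6, "hand": 0.5},
    {"dx": 0, "dy": 0, "dz": 0, "rx": 0, "ry": 0, "rz": -6, "hand": 0.5},
    {"dx": 0, "dy": 0, "dz": 0, "rx": 0, "ry": 0, "rz": -6, "hand": 0.5},
  ],
)

```text
time_s: 17.93
tcp_pos: [0.5179, 0.1794, 0.1379]
tcp_rot: [-2.123, -2.256, -0.047]
ft_force: [0.0, -0.0, -0.2]
finger_gap: 0.0428
```

Call:
send_rows(
  commands=[
    {"dx": 0, "dy": 0, "dz": 0, "rx": 0, "ry": 0, "rz": -6, "hand": 0.5},
    {"dx": 0, "dy": 0, "dz": 0, "rx": 0, "ry": 0, "rz": -6, "hand": 0.5},
    {"dx": 0, "dy": 0, "dz": 0, "rx": 0, "ry": 0, "rz": -6, "hand": 0.5},
    {"dx": 0, "dy": 0, "dz": 0, "rx": 0, "ry": 0, "rz": -6, "hand": 0.5},
    {"dx": 0, "dy": 0, "dz": 0, "rx": 0, "ry": 0, "rz": -6, "hand": 0.5},
    {"dx": 0, "dy": 0, "dz": 0, "rx": 0, "ry": 0, "rz": -6, "hand": 0.5},
    {"dx": 0, "dy": 0, "dz": 0, "rx": 0, "ry": 0, "rz": -6, "hand": 0.5},
    {"dx": 0, "dy": 0, "dz": 0, "rx": 0, "ry": 0, "rz": -6, "hand": 0.5},
    {"dx": 0, "dy": 0, "dz": 0, "rx": 0, "ry": 0, "rz": -6, "hand": 0.5},
    {"dx": 0, "dy": 0, "dz": 0, "rx": 0, "ry": 0, "rz": -6, "hand": 0.5},
  ],
)

```text
time_s: 18.77
tcp_pos: [0.5179, 0.1794, 0.1379]
tcp_rot: [-0.716, -3.036, -0.075]
ft_force: [0.6, 0.2, 0.1]
finger_gap: 0.0423
```

Call:
send_rows(
  commands=[
    {"dx": 0, "dy": 0, "dz": 0, "rx": 0, "ry": 0, "rz": -6, "hand": 0.5},
    {"dx": 0, "dy": 0, "dz": 0, "rx": 0, "ry": 0, "rz": -6, "hand": 0.5},
    {"dx": 0, "dy": 0, "dz": 0, "rx": 0, "ry": 0, "rz": -6, "hand": 0.5},
    {"dx": 0, "dy": 0, "dz": 0, "rx": 0, "ry": 0, "rz": -6, "hand": 0.5},
    {"dx": 0, "dy": 0, "dz": 1, "rx": 0, "ry": 0, "rz": 0, "hand": 0.5},
    {"dx": 0, "dy": 0, "dz": 1, "rx": 0, "ry": 0, "rz": 0, "hand": 0.5},
    {"dx": 0, "dy": 0, "dz": 1, "rx": 0, "ry": 0, "rz": 0, "hand": 0.5},
    {"dx": 0, "dy": 0, "dz": 1, "rx": 0, "ry": 0, "rz": 0, "hand": 0.5},
    {"dx": 0, "dy": 0, "dz": 0, "rx": 0, "ry": 0, "rz": 0, "hand": 0.5},
    {"dx": 0, "dy": 0, "dz": 0, "rx": 0, "ry": 0, "rz": 0, "hand": 0.5},
  ],
)

```text
time_s: 19.6
tcp_pos: [0.5161, 0.1818, 0.0966]
tcp_rot: [-0.076, -3.125, -0.079]
ft_force: [0.4, 0.7, 0.4]
finger_gap: 0.0426
```

```bash
python3 -c "
from h import *
goto(dock(-.043,-.035),.031,np.pi-.148)
s=capture('top');cv2.imwrite('pics/t2.png',cv2.resize(s['color'][150:300,300:520],(800,546)))
d=best(s,'wand1_mid')
print(d['at'],d['score'],fit([(s,d['region'])],wand(.014),[*unproj(s,d['at'],.014)[:2],.06]),tray(-.066,0))"
```

```text
t 19.6 pos [0.5161 0.1818 0.0966] psi 3.0933 tilt z [-0.0129  0.0508 -0.9986] gap 0.0426 q [ 0.16  0.35 -0.29  0.94  0.05  0.21] F [0.4 0.7 0.4]
 level-first r [ 2.87 -0.88 -0.02]  then shift [0.45 6.58 6.56]  or after-turn shift [1.1  6.5  6.56]  rz 5.71
[398.9, 236.0] 0.53 (array([ 0.51824616, -0.25334475,  0.06021304]), np.float64(0.8183273675422847)) [ 0.52247888 -0.25343512]
```

View pics/t2.png

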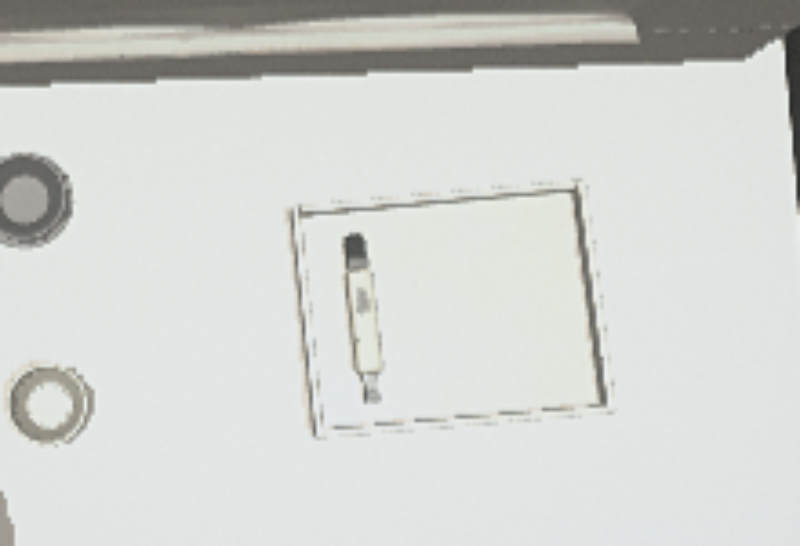

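Call:
send_rows(
  commands=[
    {"dx": 0, "dy": 0, "dz": 0, "rx": 2.87, "ry": -0.88, "rz": 0, "hand": 0.5},
    {"dx": 0, "dy": 0, "dz": 0, "rx": 0, "ry": 0, "rz": 5.7, "hand": 0.5},
    {"dx": 0.3, "dy": 1.6, "dz": 0, "rx": 0, "ry": 0, "rz": 0, "hand": 0.5},
    {"dx": 0.3, "dy": 1.6, "dz": 0, "rx": 0, "ry": 0, "rz": 0, "hand": 0.5},
    {"dx": 0.25, "dy": 1.6, "dz": 0, "rx": 0, "ry": 0, "rz": 0, "hand": 0.5},
    {"dx": 0.25, "dy": 1.7, "dz": 0, "rx": 0, "ry": 0, "rz": 0, "hand": 0.5},
    {"dx": 0, "dy": 0, "dz": 1, "rx": 0, "ry": 0, "rz": 0, "hand": 0.5},
    {"dx": 0, "dy": 0, "dz": 0, "rx": 0, "ry": 0, "rz": 0, "hand": 0.5},
    {"dx": 0, "dy": 0, "dz": 0, "rx": 0, "ry": 0, "rz": 0, "hand": 0.5},
    {"dx": 0, "dy": 0, "dz": 0, "rx": 0, "ry": 0, "rz": 0, "hand": 0.5},
  ],
)

```text
time_s: 20.53
tcp_pos: [0.5157, 0.2471, 0.0879]
tcp_rot: [0.232, 3.131, 0.0]
ft_force: [0.9, -0.3, -0.3]
finger_gap: 0.0429
```

```bash
python3 -c "
from h import *
goto(dock(-.043,-.035),.031,np.pi-.148)"
```

```text
t 20.53 pos [0.5157 0.2471 0.0879] psi 2.9934 tilt z [ 2.2e-03  1.0e-04 -1.0e+00] gap 0.0429 q [ 0.31  0.4  -0.23  0.93 -0.    0.45] F [ 0.9 -0.3 -0.3]
 level-first r [0.02 0.12 0.  ]  then shift [0.1  0.05 5.69]  or after-turn shift [0.1  0.05 5.69]  rz -0.01
```

Call:
send_rows(
  commands=[
    {"dx": 0.1, "dy": 0, "dz": 1.5, "rx": 0, "ry": 0.1, "rz": 0, "hand": 0.5},
    {"dx": 0, "dy": 0.05, "dz": 1.5, "rx": 0, "ry": 0, "rz": 0, "hand": 0.5},
    {"dx": 0, "dy": 0, "dz": 1.5, "rx": 0, "ry": 0, "rz": 0, "hand": 0.5},
    {"dx": 0, "dy": 0, "dz": 0.8, "rx": 0, "ry": 0, "rz": 0, "hand": 0.5},
    {"dx": 0, "dy": 0, "dz": 0.35, "rx": 0, "ry": 0, "rz": 0, "hand": 0.5},
    {"dx": 0, "dy": 0, "dz": 0, "rx": 0, "ry": 0, "rz": 0, "hand": 0.5},
    {"dx": 0, "dy": 0, "dz": 0, "rx": 0, "ry": 0, "rz": 0, "hand": 0},
    {"dx": 0, "dy": 0, "dz": 0, "rx": 0, "ry": 0, "rz": 0, "hand": 0},
    {"dx": 0, "dy": 0, "dz": 0, "rx": 0, "ry": 0, "rz": 0, "hand": 0},
    {"dx": 0, "dy": 0, "dz": 0, "rx": 0, "ry": 0, "rz": 0, "hand": 0},
  ],
)

```text
time_s: 21.37
tcp_pos: [0.5159, 0.2487, 0.0326]
tcp_rot: [0.231, 3.13, 0.002]
ft_force: [0.4, -0.2, 3.9]
finger_gap: 0.0183
```

Call:
send_rows(
  commands=[
    {"dx": 0, "dy": 0, "dz": 0, "rx": 0, "ry": 0, "rz": 0, "hand": 0},
    {"dx": 0, "dy": 0, "dz": 0, "rx": 0, "ry": 0, "rz": 0, "hand": 0},
    {"dx": 0.4, "dy": 0, "dz": 0, "rx": 0, "ry": 0, "rz": 0, "hand": 0},
    {"dx": 0.5, "dy": 0, "dz": 0, "rx": 0, "ry": 0, "rz": 0, "hand": 0},
    {"dx": 0.5, "dy": 0, "dz": 0, "rx": 0, "ry": 0, "rz": 0, "hand": 0},
    {"dx": 0.6, "dy": 0, "dz": 0, "rx": 0, "ry": 0, "rz": 0, "hand": 0},
    {"dx": 0.6, "dy": 0, "dz": 0, "rx": 0, "ry": 0, "rz": 0, "hand": 0},
    {"dx": 0.6, "dy": 0, "dz": 0, "rx": 0, "ry": 0, "rz": 0, "hand": 0},
    {"dx": 0.7, "dy": 0, "dz": 0, "rx": 0, "ry": 0, "rz": 0, "hand": 0},
    {"dx": 0.7, "dy": 0, "dz": 0, "rx": 0, "ry": 0, "rz": 0, "hand": 0},
  ],
)

```text
time_s: 22.2
tcp_pos: [0.4709, 0.2557, 0.0326]
tcp_rot: [0.231, 3.128, 0.003]
ft_force: [4.5, -1.4, 4.4]
finger_gap: 0.0181
```

Call:
send_rows(
  commands=[
    {"dx": 0, "dy": 0, "dz": -0.5, "rx": 0, "ry": 0, "rz": 0, "hand": 0},
    {"dx": 0, "dy": 0, "dz": -1.5, "rx": 0, "ry": 0, "rz": 0, "hand": 0},
    {"dx": 0, "dy": 0, "dz": -2, "rx": 0, "ry": 0, "rz": 0, "hand": 0},
    {"dx": 0, "dy": 0, "dz": -2, "rx": 0, "ry": 0, "rz": 0, "hand": 0},
    {"dx": 0, "dy": 0, "dz": -1.5, "rx": 0, "ry": 0, "rz": 0, "hand": 0},
    {"dx": 0, "dy": 0, "dz": 0, "rx": 0, "ry": 0, "rz": 5, "hand": 0},
    {"dx": 0, "dy": 0, "dz": 0, "rx": 0, "ry": 0, "rz": 6, "hand": 0},
    {"dx": 0, "dy": 0, "dz": 0, "rx": 0, "ry": 0, "rz": 6, "hand": 0},
    {"dx": 0, "dy": 0, "dz": 0, "rx": 0, "ry": 0, "rz": 6, "hand": 0},
    {"dx": 0, "dy": 0, "dz": 0, "rx": 0, "ry": 0, "rz": 6, "hand": 0},
  ],
)

```text
time_s: 23.03
tcp_pos: [0.4678, 0.2549, 0.1058]
tcp_rot: [-1.015, -2.971, 0.001]
ft_force: [0.4, -0.1, -1.6]
finger_gap: 0.018
```

Call:
send_rows(
  commands=[
    {"dx": 0, "dy": 0, "dz": 0, "rx": 0, "ry": 0, "rz": 6, "hand": 0},
    {"dx": 0, "dy": 0, "dz": 0, "rx": 0, "ry": 0, "rz": 6, "hand": 0},
    {"dx": 0, "dy": 0, "dz": 0, "rx": 0, "ry": 0, "rz": 6, "hand": 0},
    {"dx": 0, "dy": 0, "dz": 0, "rx": 0, "ry": 0, "rz": 6, "hand": 0},
    {"dx": 0, "dy": 0, "dz": 0, "rx": 0, "ry": 0, "rz": 6, "hand": 0},
    {"dx": 0, "dy": 0, "dz": 0, "rx": 0, "ry": 0, "rz": 6, "hand": 0},
    {"dx": 0, "dy": 0, "dz": 0, "rx": 0, "ry": 0, "rz": 6, "hand": 0},
    {"dx": 0, "dy": 0, "dz": 0, "rx": 0, "ry": 0, "rz": 6, "hand": 0},
    {"dx": 0, "dy": 0, "dz": 0, "rx": 0, "ry": 0, "rz": 6, "hand": 0},
    {"dx": 0, "dy": 0, "dz": 0, "rx": 0, "ry": 0, "rz": 6, "hand": 0},
  ],
)

```text
time_s: 23.87
tcp_pos: [0.4678, 0.2549, 0.1057]
tcp_rot: [-2.365, -2.066, 0.003]
ft_force: [-0.2, -0.2, -0.2]
finger_gap: 0.0181
```

Call:
send_rows(
  commands=[
    {"dx": 0, "dy": 0, "dz": 0, "rx": 0, "ry": 0, "rz": 6, "hand": 0},
    {"dx": 0, "dy": 0, "dz": 0, "rx": 0, "ry": 0, "rz": 6, "hand": 0},
    {"dx": 0, "dy": 0, "dz": 0, "rx": 0, "ry": 0, "rz": 6, "hand": 0},
    {"dx": 0, "dy": 0, "dz": 0, "rx": 0, "ry": 0, "rz": 6, "hand": 0},
    {"dx": 0, "dy": 0, "dz": 0, "rx": 0, "ry": 0, "rz": 6, "hand": 0},
    {"dx": 0, "dy": 0, "dz": 0, "rx": 0, "ry": 0, "rz": 6, "hand": 0},
    {"dx": 0, "dy": 0, "dz": 0, "rx": 0, "ry": 0, "rz": 6, "hand": 0},
    {"dx": 0, "dy": 0, "dz": 0, "rx": 0, "ry": 0, "rz": 6, "hand": 0},
    {"dx": 0, "dy": 0, "dz": 0, "rx": 0, "ry": 0, "rz": 6, "hand": 0},
    {"dx": 0, "dy": 0, "dz": 0, "rx": 0, "ry": 0, "rz": 6, "hand": 0},
  ],
)

```text
time_s: 24.7
tcp_pos: [0.4678, 0.2549, 0.1057]
tcp_rot: [-3.082, -0.607, 0.004]
ft_force: [-0.6, 0.3, -0.4]
finger_gap: 0.0185
```

```bash
python3 -c "
from h import *
goto(tray(-.022,0),.0255,.064)"
```

```text
t 24.7 pos [0.4678 0.2549 0.1057] psi 0.3887 tilt z [-2.4e-03  1.0e-04 -1.0e+00] gap 0.0185 q [ 0.35  0.32 -0.31  0.94  0.    3.1 ] F [-0.6  0.3 -0.4]
 level-first r [-0.06  0.12 -0.  ]  then shift [-15.61  53.29   8.02]  or after-turn shift [ 2.21 55.48  8.02]  rz 18.61
```

Call:
send_rows(
  commands=[
    {"dx": -0.6, "dy": 1.9, "dz": 0, "rx": 0, "ry": 0, "rz": 0, "hand": 0},
    {"dx": -0.9, "dy": 3, "dz": 0, "rx": 0, "ry": 0, "rz": 0, "hand": 0},
    {"dx": -0.9, "dy": 3, "dz": 0, "rx": 0, "ry": 0, "rz": 0, "hand": 0},
    {"dx": -0.9, "dy": 3, "dz": 0, "rx": 0, "ry": 0, "rz": 0, "hand": 0},
    {"dx": -0.9, "dy": 3, "dz": 0, "rx": 0, "ry": 0, "rz": 0, "hand": 0},
    {"dx": -0.9, "dy": 3, "dz": 0, "rx": 0, "ry": 0, "rz": 0, "hand": 0},
    {"dx": -0.9, "dy": 3, "dz": 0, "rx": 0, "ry": 0, "rz": 0, "hand": 0},
    {"dx": -0.9, "dy": 3, "dz": 0, "rx": 0, "ry": 0, "rz": 0, "hand": 0},
    {"dx": -0.9, "dy": 3, "dz": 0, "rx": 0, "ry": 0, "rz": 0, "hand": 0},
    {"dx": -0.9, "dy": 3, "dz": 0, "rx": 0, "ry": 0, "rz": 0, "hand": 0},
  ],
)

```text
time_s: 25.53
tcp_pos: [0.4983, -0.0459, 0.1057]
tcp_rot: [-3.079, -0.614, 0.002]
ft_force: [0.9, 0.2, -1.0]
finger_gap: 0.0184
```

Call:
send_rows(
  commands=[
    {"dx": -0.9, "dy": 3, "dz": 0, "rx": 0, "ry": 0, "rz": 0, "hand": 0},
    {"dx": -0.9, "dy": 3, "dz": 0, "rx": 0, "ry": 0, "rz": 0, "hand": 0},
    {"dx": -0.9, "dy": 3, "dz": 0, "rx": 0, "ry": 0, "rz": 0, "hand": 0},
    {"dx": -0.9, "dy": 3, "dz": 0, "rx": 0, "ry": 0, "rz": 0, "hand": 0},
    {"dx": -0.9, "dy": 3, "dz": 0, "rx": 0, "ry": 0, "rz": 0, "hand": 0},
    {"dx": -0.9, "dy": 3, "dz": 0, "rx": 0, "ry": 0, "rz": 0, "hand": 0},
    {"dx": -0.6, "dy": 3, "dz": 0, "rx": 0, "ry": 0, "rz": 0, "hand": 0},
    {"dx": 0, "dy": 0.4, "dz": 0, "rx": 0, "ry": 0, "rz": 6, "hand": 0},
    {"dx": 0, "dy": 0, "dz": 0, "rx": 0, "ry": 0, "rz": 6, "hand": 0},
    {"dx": 0, "dy": 0, "dz": 0, "rx": 0, "ry": 0, "rz": 6, "hand": 0},
  ],
)

```text
time_s: 26.37
tcp_pos: [0.5253, -0.2657, 0.105]
tcp_rot: [-3.136, -0.114, 0.002]
ft_force: [-0.3, -0.5, -0.6]
finger_gap: 0.0187
```

Call:
send_rows(
  commands=[
    {"dx": 0, "dy": 0, "dz": 0, "rx": 0, "ry": 0, "rz": 0.6, "hand": 0},
    {"dx": 0, "dy": 0, "dz": 1, "rx": 0, "ry": 0, "rz": 0, "hand": 0},
    {"dx": 0, "dy": 0, "dz": 1.5, "rx": 0, "ry": 0, "rz": 0, "hand": 0},
    {"dx": 0, "dy": 0, "dz": 1.5, "rx": 0, "ry": 0, "rz": 0, "hand": 0},
    {"dx": 0, "dy": 0, "dz": 0.5, "rx": 0, "ry": 0, "rz": 0, "hand": 0},
    {"dx": 0, "dy": 0, "dz": 0, "rx": 0, "ry": 0, "rz": 0, "hand": 0},
    {"dx": 0, "dy": 0, "dz": 0, "rx": 0, "ry": 0, "rz": 0, "hand": 0},
    {"dx": 0, "dy": 0, "dz": 0, "rx": 0, "ry": 0, "rz": 0, "hand": 0},
    {"dx": 0, "dy": 0, "dz": 0, "rx": 0, "ry": 0, "rz": 0, "hand": 0},
    {"dx": 0, "dy": 0, "dz": 0, "rx": 0, "ry": 0, "rz": 0, "hand": 0},
  ],
)

```text
time_s: 27.2
tcp_pos: [0.5271, -0.266, 0.062]
tcp_rot: [3.14, 0.109, 0.003]
ft_force: [-0.1, 0.1, -0.7]
finger_gap: 0.0183
```

```bash
python3 -c "
from h import *
goto(tray(-.022,0),.0255,.064)"
```

```text
t 27.2 pos [ 0.5271 -0.266   0.062 ] psi 0.0693 tilt z [ 2.2e-03 -1.0e-04 -1.0e+00] gap 0.0183 q [-0.6   0.46 -0.22  0.89  0.    2.47] F [-0.1  0.1 -0.7]
 level-first r [ 0.02 -0.12 -0.  ]  then shift [-0.4   3.11  3.65]  or after-turn shift [-0.38  3.12  3.65]  rz 0.3
```

Call:
send_rows(
  commands=[
    {"dx": -0.2, "dy": 1, "dz": 0, "rx": 0, "ry": -0.1, "rz": 0.3, "hand": 0},
    {"dx": -0.18, "dy": 1.3, "dz": 0, "rx": 0, "ry": 0, "rz": 0, "hand": 0},
    {"dx": 0, "dy": 0.8, "dz": 0, "rx": 0, "ry": 0, "rz": 0, "hand": 0},
    {"dx": 0, "dy": 0, "dz": 0, "rx": 0, "ry": 0, "rz": 0, "hand": 0},
    {"dx": 0, "dy": 0, "dz": 1, "rx": 0, "ry": 0, "rz": 0, "hand": 0},
    {"dx": 0, "dy": 0, "dz": 1.2, "rx": 0, "ry": 0, "rz": 0, "hand": 0},
    {"dx": 0, "dy": 0, "dz": 0.8, "rx": 0, "ry": 0, "rz": 0, "hand": 0},
    {"dx": 0, "dy": 0, "dz": 0.3, "rx": 0, "ry": 0, "rz": 0, "hand": 0},
    {"dx": 0, "dy": 0, "dz": 0.3, "rx": 0, "ry": 0, "rz": 0, "hand": 0},
    {"dx": 0, "dy": 0, "dz": 0, "rx": 0, "ry": 0, "rz": 0, "hand": 0},
  ],
)

```text
time_s: 28.03
tcp_pos: [0.5238, -0.296, 0.0256]
tcp_rot: [-3.138, -0.101, 0.004]
ft_force: [-4.8, 3.1, 7.6]
finger_gap: 0.0186
```

```bash
python3 -c "
from h import *
goto(tray(-.022,0),.0255,.064)"
```

```text
t 28.03 pos [ 0.5238 -0.296   0.0256] psi 0.0641 tilt z [-0.0027  0.0016 -1.    ] gap 0.0186 q [-0.65  0.52 -0.22  0.84 -0.    2.43] F [-4.8  3.1  7.6]
 level-first r [-0.1   0.15 -0.  ]  then shift [0.14 0.15 0.01]  or after-turn shift [0.14 0.15 0.01]  rz 0.0
```

Call:
send_rows(
  commands=[
    {"dx": 0, "dy": 0, "dz": 0, "rx": 0, "ry": 0, "rz": 0, "hand": 0.38},
    {"dx": 0, "dy": 0, "dz": 0, "rx": 0, "ry": 0, "rz": 0, "hand": 0.38},
    {"dx": 0, "dy": 0, "dz": 0, "rx": 0, "ry": 0, "rz": 0, "hand": 0.38},
    {"dx": 0, "dy": 0, "dz": 0, "rx": 0, "ry": 0, "rz": 0, "hand": 0.38},
    {"dx": 0, "dy": 0, "dz": -0.5, "rx": 0, "ry": 0, "rz": 0, "hand": 0.38},
    {"dx": 0, "dy": 0, "dz": -1.5, "rx": 0, "ry": 0, "rz": 0, "hand": 0.38},
    {"dx": 0, "dy": 0, "dz": -2, "rx": 0, "ry": 0, "rz": 0, "hand": 0.38},
    {"dx": 0, "dy": 0, "dz": -2.5, "rx": 0, "ry": 0, "rz": 0, "hand": 0.38},
    {"dx": 0, "dy": 0, "dz": -2.5, "rx": 0, "ry": 0, "rz": 0, "hand": 0.5},
    {"dx": 0, "dy": 0, "dz": -1, "rx": 0, "ry": 0, "rz": -6, "hand": 0.5},
  ],
)

```text
time_s: 28.87
tcp_pos: [0.5263, -0.298, 0.1291]
tcp_rot: [3.128, 0.265, 0.005]
ft_force: [0.3, -0.1, 0.4]
finger_gap: 0.043
```

Call:
send_rows(
  commands=[
    {"dx": 0, "dy": 0, "dz": 0, "rx": 0, "ry": 0, "rz": -6, "hand": 0.5},
    {"dx": 0, "dy": 0, "dz": 0, "rx": 0, "ry": 0, "rz": -6, "hand": 0.5},
    {"dx": 0, "dy": 0, "dz": 0, "rx": 0, "ry": 0, "rz": -6, "hand": 0.5},
    {"dx": 0, "dy": 0, "dz": 0, "rx": 0, "ry": 0, "rz": -6, "hand": 0.5},
    {"dx": 0, "dy": 0, "dz": 0, "rx": 0, "ry": 0, "rz": -6, "hand": 0.5},
    {"dx": 0, "dy": 0, "dz": 0, "rx": 0, "ry": 0, "rz": -6, "hand": 0.5},
    {"dx": 0, "dy": 0, "dz": 0, "rx": 0, "ry": 0, "rz": -6, "hand": 0.5},
    {"dx": 0, "dy": 0, "dz": 0, "rx": 0, "ry": 0, "rz": -6, "hand": 0.5},
    {"dx": 0, "dy": 0, "dz": 0, "rx": 0, "ry": 0, "rz": -6, "hand": 0.5},
    {"dx": 0, "dy": 0, "dz": 0, "rx": 0, "ry": 0, "rz": -6, "hand": 0.5},
  ],
)

```text
time_s: 29.7
tcp_pos: [0.5249, -0.2969, 0.1254]
tcp_rot: [-2.574, -1.8, 0.0]
ft_force: [-0.4, -0.0, -0.7]
finger_gap: 0.0428
```

Call:
send_rows(
  commands=[
    {"dx": 0, "dy": 0, "dz": 0, "rx": 0, "ry": 0, "rz": -6, "hand": 0.5},
    {"dx": 0, "dy": 0, "dz": 0, "rx": 0, "ry": 0, "rz": -6, "hand": 0.5},
    {"dx": 0, "dy": 0, "dz": 0, "rx": 0, "ry": 0, "rz": -6, "hand": 0.5},
    {"dx": 0, "dy": 0, "dz": 0, "rx": 0, "ry": 0, "rz": -6, "hand": 0.5},
    {"dx": 0, "dy": 0, "dz": 0, "rx": 0, "ry": 0, "rz": -6, "hand": 0.5},
    {"dx": 0, "dy": 0, "dz": 0, "rx": 0, "ry": 0, "rz": -6, "hand": 0.5},
    {"dx": 0, "dy": 0, "dz": 0, "rx": 0, "ry": 0, "rz": -6, "hand": 0.5},
    {"dx": 0, "dy": 0, "dz": 0, "rx": 0, "ry": 0, "rz": -6, "hand": 0.5},
    {"dx": 0, "dy": 0, "dz": 0, "rx": 0, "ry": 0, "rz": -6, "hand": 0.5},
    {"dx": 0, "dy": 0, "dz": 0, "rx": 0, "ry": 0, "rz": -6, "hand": 0.5},
  ],
)

```text
time_s: 30.53
tcp_pos: [0.5249, -0.297, 0.1254]
tcp_rot: [-1.329, -2.846, -0.0]
ft_force: [-0.4, -0.9, -0.0]
finger_gap: 0.043
```

Call:
send_rows(
  commands=[
    {"dx": 0, "dy": 0, "dz": 0, "rx": 0, "ry": 0, "rz": -6, "hand": 0.5},
    {"dx": 0, "dy": 0, "dz": 0, "rx": 0, "ry": 0, "rz": -6, "hand": 0.5},
    {"dx": 0, "dy": 0, "dz": 0, "rx": 0, "ry": 0, "rz": -6, "hand": 0.5},
    {"dx": 0, "dy": 0, "dz": 0, "rx": 0, "ry": 0, "rz": -6, "hand": 0.5},
    {"dx": 0, "dy": 0, "dz": 0, "rx": 0, "ry": 0, "rz": -6, "hand": 0.5},
    {"dx": 0, "dy": 0, "dz": 0, "rx": 0, "ry": 0, "rz": -6, "hand": 0.5},
    {"dx": 0, "dy": 0, "dz": 0, "rx": 0, "ry": 0, "rz": -6, "hand": 0.5},
    {"dx": 0.2, "dy": 1.4, "dz": 0, "rx": 0, "ry": 0, "rz": 0, "hand": 0.5},
    {"dx": 0.5, "dy": 3, "dz": 0, "rx": 0, "ry": 0, "rz": 0, "hand": 0.5},
    {"dx": 0.5, "dy": 3, "dz": 0, "rx": 0, "ry": 0, "rz": 0, "hand": 0.5},
  ],
)

```text
time_s: 31.37
tcp_pos: [0.5236, -0.2213, 0.1251]
tcp_rot: [-0.237, -3.132, -0.001]
ft_force: [-0.8, 0.8, 0.2]
finger_gap: 0.0425
```

Call:
send_rows(
  commands=[
    {"dx": 0.5, "dy": 3, "dz": 0, "rx": 0, "ry": 0, "rz": 0, "hand": 0.5},
    {"dx": 0.5, "dy": 3, "dz": 0, "rx": 0, "ry": 0, "rz": 0, "hand": 0.5},
    {"dx": 0.5, "dy": 3, "dz": 0, "rx": 0, "ry": 0, "rz": 0, "hand": 0.5},
    {"dx": 0.5, "dy": 3, "dz": 0, "rx": 0, "ry": 0, "rz": 0, "hand": 0.5},
    {"dx": 0.5, "dy": 3, "dz": 0, "rx": 0, "ry": 0, "rz": 0, "hand": 0.5},
    {"dx": 0.5, "dy": 3, "dz": 0, "rx": 0, "ry": 0, "rz": 0, "hand": 0.5},
    {"dx": 0.5, "dy": 3, "dz": 0, "rx": 0, "ry": 0, "rz": 0, "hand": 0.5},
    {"dx": 0.5, "dy": 3, "dz": 0, "rx": 0, "ry": 0, "rz": 0, "hand": 0.5},
    {"dx": 0.5, "dy": 3, "dz": 0, "rx": 0, "ry": 0, "rz": 0, "hand": 0.5},
    {"dx": 0.5, "dy": 3, "dz": 0, "rx": 0, "ry": 0, "rz": 0, "hand": 0.5},
  ],
)

```text
time_s: 32.2
tcp_pos: [0.517, 0.0843, 0.1257]
tcp_rot: [-0.233, -3.132, -0.001]
ft_force: [0.8, -0.7, 1.2]
finger_gap: 0.0428
```

Call:
send_rows(
  commands=[
    {"dx": 0.5, "dy": 3, "dz": 0, "rx": 0, "ry": 0, "rz": 0, "hand": 0.5},
    {"dx": 0.5, "dy": 3, "dz": 0, "rx": 0, "ry": 0, "rz": 0, "hand": 0.5},
    {"dx": 0.5, "dy": 3, "dz": 0, "rx": 0, "ry": 0, "rz": 0, "hand": 0.5},
    {"dx": 0.5, "dy": 3, "dz": 0, "rx": 0, "ry": 0, "rz": 0, "hand": 0.5},
    {"dx": 0.5, "dy": 3, "dz": 0, "rx": 0, "ry": 0, "rz": 0, "hand": 0.5},
    {"dx": 0.5, "dy": 3, "dz": 0, "rx": 0, "ry": 0, "rz": 0, "hand": 0.5},
    {"dx": 0, "dy": 1.5, "dz": 0, "rx": 0, "ry": 0, "rz": 0, "hand": 0.5},
    {"dx": 0, "dy": 0, "dz": 1, "rx": 0, "ry": 0, "rz": 0, "hand": 0.5},
    {"dx": 0, "dy": 0, "dz": 1, "rx": 0, "ry": 0, "rz": 0, "hand": 0.5},
    {"dx": 0, "dy": 0, "dz": 0, "rx": 0, "ry": 0, "rz": 0, "hand": 0.5},
  ],
)

```text
time_s: 33.03
tcp_pos: [0.5145, 0.2781, 0.1026]
tcp_rot: [-0.23, -3.128, 0.003]
ft_force: [-0.3, -1.1, -1.1]
finger_gap: 0.0425
```

```bash
python3 -c "
from h import *
goto(dock(-.043,.035),.031,np.pi-.148)"
```

```text
t 33.03 pos [0.5145 0.2781 0.1026] psi 2.9947 tilt z [-0.0052 -0.0015 -1.    ] gap 0.0425 q [ 0.36  0.42 -0.17  0.99  0.    0.51] F [-0.3 -1.1 -1.1]
 level-first r [-0.13 -0.28  0.  ]  then shift [-0.49  4.    7.16]  or after-turn shift [-0.48  4.    7.16]  rz 0.06
```

Call:
send_rows(
  commands=[
    {"dx": -0.2, "dy": 1.2, "dz": 0, "rx": -0.1, "ry": -0.3, "rz": 0, "hand": 0.5},
    {"dx": -0.2, "dy": 1.6, "dz": 0, "rx": 0, "ry": 0, "rz": 0, "hand": 0.5},
    {"dx": -0.1, "dy": 1.2, "dz": 0, "rx": 0, "ry": 0, "rz": 0, "hand": 0.5},
    {"dx": 0, "dy": 0, "dz": 1, "rx": 0, "ry": 0, "rz": 0, "hand": 0.5},
    {"dx": 0, "dy": 0, "dz": 1, "rx": 0, "ry": 0, "rz": 0, "hand": 0.5},
    {"dx": 0, "dy": 0, "dz": 0, "rx": 0, "ry": 0, "rz": 0, "hand": 0.5},
    {"dx": 0, "dy": 0, "dz": 0, "rx": 0, "ry": 0, "rz": 0, "hand": 0.5},
    {"dx": 0, "dy": 0, "dz": 0, "rx": 0, "ry": 0, "rz": 0, "hand": 0.5},
    {"dx": 0, "dy": 0, "dz": 0, "rx": 0, "ry": 0, "rz": 0, "hand": 0.5},
    {"dx": 0, "dy": 0, "dz": 0, "rx": 0, "ry": 0, "rz": 0, "hand": 0.5},
  ],
)

```text
time_s: 33.87
tcp_pos: [0.5276, 0.3181, 0.0859]
tcp_rot: [0.229, 3.128, 0.003]
ft_force: [0.0, -1.1, 0.1]
finger_gap: 0.0427
```

```bash
python3 -c "
from h import *
goto(dock(-.043,.035),.031,np.pi-.148)"
```

```text
t 33.87 pos [0.5276 0.3181 0.0859] psi 2.9954 tilt z [ 0.0053  0.0018 -1.    ] gap 0.0427 q [ 0.41  0.48 -0.12  0.97 -0.    0.56] F [ 0.  -1.1  0.1]
 level-first r [0.15 0.28 0.  ]  then shift [ 0.22 -0.15  5.49]  or after-turn shift [ 0.22 -0.15  5.49]  rz 0.1
```

Call:
send_rows(
  commands=[
    {"dx": 0.2, "dy": -0.15, "dz": 1.5, "rx": 0.1, "ry": 0.3, "rz": 0, "hand": 0.5},
    {"dx": 0, "dy": 0, "dz": 1.5, "rx": 0, "ry": 0, "rz": 0, "hand": 0.5},
    {"dx": 0, "dy": 0, "dz": 1.4, "rx": 0, "ry": 0, "rz": 0, "hand": 0.5},
    {"dx": 0, "dy": 0, "dz": 0.8, "rx": 0, "ry": 0, "rz": 0, "hand": 0.5},
    {"dx": 0, "dy": 0, "dz": 0.3, "rx": 0, "ry": 0, "rz": 0, "hand": 0.5},
    {"dx": 0, "dy": 0, "dz": 0, "rx": 0, "ry": 0, "rz": 0, "hand": 0.5},
    {"dx": 0, "dy": 0, "dz": 0, "rx": 0, "ry": 0, "rz": 0, "hand": 0},
    {"dx": 0, "dy": 0, "dz": 0, "rx": 0, "ry": 0, "rz": 0, "hand": 0},
    {"dx": 0, "dy": 0, "dz": 0, "rx": 0, "ry": 0, "rz": 0, "hand": 0},
    {"dx": 0, "dy": 0, "dz": 0, "rx": 0, "ry": 0, "rz": 0, "hand": 0},
  ],
)

```text
time_s: 34.7
tcp_pos: [0.526, 0.3176, 0.0317]
tcp_rot: [0.229, 3.132, 0.003]
ft_force: [-0.6, 0.2, 3.5]
finger_gap: 0.0185
```

Call:
send_rows(
  commands=[
    {"dx": 0, "dy": 0, "dz": 0, "rx": 0, "ry": 0, "rz": 0, "hand": 0},
    {"dx": 0, "dy": 0, "dz": 0, "rx": 0, "ry": 0, "rz": 0, "hand": 0},
    {"dx": 0.4, "dy": 0, "dz": 0, "rx": 0, "ry": 0, "rz": 0, "hand": 0},
    {"dx": 0.5, "dy": 0, "dz": 0, "rx": 0, "ry": 0, "rz": 0, "hand": 0},
    {"dx": 0.5, "dy": 0, "dz": 0, "rx": 0, "ry": 0, "rz": 0, "hand": 0},
    {"dx": 0.6, "dy": 0, "dz": 0, "rx": 0, "ry": 0, "rz": 0, "hand": 0},
    {"dx": 0.6, "dy": 0, "dz": 0, "rx": 0, "ry": 0, "rz": 0, "hand": 0},
    {"dx": 0.6, "dy": 0, "dz": 0, "rx": 0, "ry": 0, "rz": 0, "hand": 0},
    {"dx": 0.7, "dy": 0, "dz": 0, "rx": 0, "ry": 0, "rz": 0, "hand": 0},
    {"dx": 0.7, "dy": 0, "dz": 0, "rx": 0, "ry": 0, "rz": 0, "hand": 0},
  ],
)

```text
time_s: 35.53
tcp_pos: [0.4809, 0.3243, 0.0317]
tcp_rot: [0.229, 3.13, 0.003]
ft_force: [4.1, -0.1, 4.7]
finger_gap: 0.0185
```

Call:
send_rows(
  commands=[
    {"dx": 0, "dy": 0, "dz": -0.5, "rx": 0, "ry": 0, "rz": 0, "hand": 0},
    {"dx": 0, "dy": 0, "dz": -1.5, "rx": 0, "ry": 0, "rz": 0, "hand": 0},
    {"dx": 0, "dy": 0, "dz": -2, "rx": 0, "ry": 0, "rz": 0, "hand": 0},
    {"dx": 0, "dy": 0, "dz": -2, "rx": 0, "ry": 0, "rz": 0, "hand": 0},
    {"dx": 0, "dy": 0, "dz": -1.5, "rx": 0, "ry": 0, "rz": 0, "hand": 0},
    {"dx": 0, "dy": 0, "dz": 0, "rx": 0, "ry": 0, "rz": 5, "hand": 0},
    {"dx": 0, "dy": 0, "dz": 0, "rx": 0, "ry": 0, "rz": 6, "hand": 0},
    {"dx": 0, "dy": 0, "dz": 0, "rx": 0, "ry": 0, "rz": 6, "hand": 0},
    {"dx": 0, "dy": 0, "dz": 0, "rx": 0, "ry": 0, "rz": 6, "hand": 0},
    {"dx": 0, "dy": 0, "dz": 0, "rx": 0, "ry": 0, "rz": 6, "hand": 0},
  ],
)

```text
time_s: 36.37
tcp_pos: [0.4782, 0.3234, 0.1049]
tcp_rot: [-1.012, -2.97, 0.002]
ft_force: [-0.4, 0.8, -0.6]
finger_gap: 0.0185
```

Call:
send_rows(
  commands=[
    {"dx": 0, "dy": 0, "dz": 0, "rx": 0, "ry": 0, "rz": 6, "hand": 0},
    {"dx": 0, "dy": 0, "dz": 0, "rx": 0, "ry": 0, "rz": 6, "hand": 0},
    {"dx": 0, "dy": 0, "dz": 0, "rx": 0, "ry": 0, "rz": 6, "hand": 0},
    {"dx": 0, "dy": 0, "dz": 0, "rx": 0, "ry": 0, "rz": 6, "hand": 0},
    {"dx": 0, "dy": 0, "dz": 0, "rx": 0, "ry": 0, "rz": 6, "hand": 0},
    {"dx": 0, "dy": 0, "dz": 0, "rx": 0, "ry": 0, "rz": 6, "hand": 0},
    {"dx": 0, "dy": 0, "dz": 0, "rx": 0, "ry": 0, "rz": 6, "hand": 0},
    {"dx": 0, "dy": 0, "dz": 0, "rx": 0, "ry": 0, "rz": 6, "hand": 0},
    {"dx": 0, "dy": 0, "dz": 0, "rx": 0, "ry": 0, "rz": 6, "hand": 0},
    {"dx": 0, "dy": 0, "dz": 0, "rx": 0, "ry": 0, "rz": 0, "hand": 0},
  ],
)

```text
time_s: 37.2
tcp_pos: [0.4783, 0.3235, 0.1048]
tcp_rot: [-2.248, -2.191, 0.004]
ft_force: [0.2, -0.6, -0.8]
finger_gap: 0.0185
```

```bash
python3 -c "
from h import *
goto(tray(.022,0),.0255,.064)"
```

```text
t 37.2 pos [0.4783 0.3235 0.1048] psi 1.545 tilt z [-3.6e-03 -3.0e-04 -1.0e+00] gap 0.0185 q [ 0.45  0.4  -0.19  0.98  0.    2.05] F [ 0.2 -0.6 -0.8]
 level-first r [-0.21  0.02 -0.  ]  then shift [-66.32   6.69   7.93]  or after-turn shift [ 0.72 66.65  7.93]  rz 84.86
```

Call:
send_rows(
  commands=[
    {"dx": -1.5, "dy": 0.1, "dz": 0, "rx": 0, "ry": 0, "rz": 0, "hand": 0},
    {"dx": -3, "dy": 0.3, "dz": 0, "rx": 0, "ry": 0, "rz": 0, "hand": 0},
    {"dx": -3, "dy": 0.3, "dz": 0, "rx": 0, "ry": 0, "rz": 0, "hand": 0},
    {"dx": -3, "dy": 0.3, "dz": 0, "rx": 0, "ry": 0, "rz": 0, "hand": 0},
    {"dx": -3, "dy": 0.3, "dz": 0, "rx": 0, "ry": 0, "rz": 0, "hand": 0},
    {"dx": -3, "dy": 0.3, "dz": 0, "rx": 0, "ry": 0, "rz": 0, "hand": 0},
    {"dx": -3, "dy": 0.3, "dz": 0, "rx": 0, "ry": 0, "rz": 0, "hand": 0},
    {"dx": -3, "dy": 0.3, "dz": 0, "rx": 0, "ry": 0, "rz": 0, "hand": 0},
    {"dx": -3, "dy": 0.3, "dz": 0, "rx": 0, "ry": 0, "rz": 0, "hand": 0},
    {"dx": -3, "dy": 0.3, "dz": 0, "rx": 0, "ry": 0, "rz": 0, "hand": 0},
  ],
)

```text
time_s: 38.03
tcp_pos: [0.4998, 0.0363, 0.1052]
tcp_rot: [-2.243, -2.197, 0.002]
ft_force: [0.0, 0.1, -0.3]
finger_gap: 0.0186
```

Call:
send_rows(
  commands=[
    {"dx": -3, "dy": 0.3, "dz": 0, "rx": 0, "ry": 0, "rz": 0, "hand": 0},
    {"dx": -3, "dy": 0.3, "dz": 0, "rx": 0, "ry": 0, "rz": 0, "hand": 0},
    {"dx": -3, "dy": 0.3, "dz": 0, "rx": 0, "ry": 0, "rz": 0, "hand": 0},
    {"dx": -3, "dy": 0.3, "dz": 0, "rx": 0, "ry": 0, "rz": 0, "hand": 0},
    {"dx": -3, "dy": 0.3, "dz": 0, "rx": 0, "ry": 0, "rz": 0, "hand": 0},
    {"dx": -3, "dy": 0.3, "dz": 0, "rx": 0, "ry": 0, "rz": 0, "hand": 0},
    {"dx": -3, "dy": 0.3, "dz": 0, "rx": 0, "ry": 0, "rz": 0, "hand": 0},
    {"dx": -3, "dy": 0.3, "dz": 0, "rx": 0, "ry": 0, "rz": 0, "hand": 0},
    {"dx": -3, "dy": 0.3, "dz": 0, "rx": 0, "ry": 0, "rz": 0, "hand": 0},
    {"dx": -3, "dy": 0.3, "dz": 0, "rx": 0, "ry": 0, "rz": 0, "hand": 0},
  ],
)

```text
time_s: 38.87
tcp_pos: [0.5226, -0.2639, 0.1049]
tcp_rot: [-2.243, -2.196, 0.001]
ft_force: [0.2, 0.8, 0.1]
finger_gap: 0.0187
```

Call:
send_rows(
  commands=[
    {"dx": -3, "dy": 0.3, "dz": 0, "rx": 0, "ry": 0, "rz": 0, "hand": 0},
    {"dx": -2.5, "dy": 0.3, "dz": 0, "rx": 0, "ry": 0, "rz": 0, "hand": 0},
    {"dx": -1.5, "dy": 0.3, "dz": 0, "rx": 0, "ry": 0, "rz": 0, "hand": 0},
    {"dx": 0, "dy": 0, "dz": 0, "rx": 0, "ry": 0, "rz": 6, "hand": 0},
    {"dx": 0, "dy": 0, "dz": 0, "rx": 0, "ry": 0, "rz": 6, "hand": 0},
    {"dx": 0, "dy": 0, "dz": 0, "rx": 0, "ry": 0, "rz": 6, "hand": 0},
    {"dx": 0, "dy": 0, "dz": 0, "rx": 0, "ry": 0, "rz": 6, "hand": 0},
    {"dx": 0, "dy": 0, "dz": 0, "rx": 0, "ry": 0, "rz": 6, "hand": 0},
    {"dx": 0, "dy": 0, "dz": 0, "rx": 0, "ry": 0, "rz": 6, "hand": 0},
    {"dx": 0, "dy": 0, "dz": 0, "rx": 0, "ry": 0, "rz": 6, "hand": 0},
  ],
)

```text
time_s: 39.7
tcp_pos: [0.5299, -0.3325, 0.1047]
tcp_rot: [-2.884, -1.239, 0.002]
ft_force: [1.4, 0.1, -0.7]
finger_gap: 0.0185
```

Call:
send_rows(
  commands=[
    {"dx": 0, "dy": 0, "dz": 0.5, "rx": 0, "ry": 0, "rz": 6, "hand": 0},
    {"dx": 0, "dy": 0, "dz": 0.5, "rx": 0, "ry": 0, "rz": 6, "hand": 0},
    {"dx": 0, "dy": 0, "dz": 0.5, "rx": 0, "ry": 0, "rz": 6, "hand": 0},
    {"dx": 0, "dy": 0, "dz": 0.5, "rx": 0, "ry": 0, "rz": 6, "hand": 0},
    {"dx": 0, "dy": 0, "dz": 0.5, "rx": 0, "ry": 0, "rz": 6, "hand": 0},
    {"dx": 0, "dy": 0, "dz": 0.5, "rx": 0, "ry": 0, "rz": 6, "hand": 0},
    {"dx": 0, "dy": 0, "dz": 0.5, "rx": 0, "ry": 0, "rz": 6, "hand": 0},
    {"dx": 0, "dy": 0, "dz": 0.5, "rx": 0, "ry": 0, "rz": 0.9, "hand": 0},
    {"dx": 0, "dy": 0, "dz": 0, "rx": 0, "ry": 0, "rz": 0, "hand": 0},
    {"dx": 0, "dy": 0, "dz": 0, "rx": 0, "ry": 0, "rz": 0, "hand": 0},
  ],
)

```text
time_s: 40.53
tcp_pos: [0.5304, -0.3324, 0.0646]
tcp_rot: [-3.138, -0.108, 0.003]
ft_force: [0.4, 0.4, -1.0]
finger_gap: 0.0187
```

```bash
python3 -c "
from h import *
goto(tray(.022,0),.0255,.064)"
```

```text
t 40.53 pos [ 0.5304 -0.3324  0.0646] psi 0.0688 tilt z [-0.002   0.0016 -1.    ] gap 0.0187 q [-0.69  0.52 -0.11  0.95 -0.    2.38] F [ 0.4  0.4 -1. ]
 level-first r [-0.1   0.11 -0.  ]  then shift [-0.29  0.87  3.91]  or after-turn shift [-0.29  0.87  3.91]  rz 0.27
```

Call:
send_rows(
  commands=[
    {"dx": -0.15, "dy": 0.4, "dz": 0, "rx": 0, "ry": 0, "rz": 0.27, "hand": 0},
    {"dx": -0.14, "dy": 0.47, "dz": 0, "rx": 0, "ry": 0, "rz": 0, "hand": 0},
    {"dx": 0, "dy": 0, "dz": 0, "rx": 0, "ry": 0, "rz": 0, "hand": 0},
    {"dx": 0, "dy": 0, "dz": 1, "rx": 0, "ry": 0, "rz": 0, "hand": 0},
    {"dx": 0, "dy": 0, "dz": 1.2, "rx": 0, "ry": 0, "rz": 0, "hand": 0},
    {"dx": 0, "dy": 0, "dz": 0.8, "rx": 0, "ry": 0, "rz": 0, "hand": 0},
    {"dx": 0, "dy": 0, "dz": 0.4, "rx": 0, "ry": 0, "rz": 0, "hand": 0},
    {"dx": 0, "dy": 0, "dz": 0.3, "rx": 0, "ry": 0, "rz": 0, "hand": 0},
    {"dx": 0, "dy": 0, "dz": 0.15, "rx": 0, "ry": 0, "rz": 0, "hand": 0},
    {"dx": 0, "dy": 0, "dz": 0, "rx": 0, "ry": 0, "rz": 0, "hand": 0},
  ],
)

```text
time_s: 41.37
tcp_pos: [0.5287, -0.3412, 0.0261]
tcp_rot: [-3.139, -0.096, 0.002]
ft_force: [0.2, 0.5, 0.4]
finger_gap: 0.0185
```

Call:
send_rows(
  commands=[
    {"dx": 0, "dy": 0, "dz": 0, "rx": 0, "ry": 0, "rz": 0, "hand": 0.38},
    {"dx": 0, "dy": 0, "dz": 0, "rx": 0, "ry": 0, "rz": 0, "hand": 0.38},
    {"dx": 0, "dy": 0, "dz": 0, "rx": 0, "ry": 0, "rz": 0, "hand": 0.38},
    {"dx": 0, "dy": 0, "dz": 0, "rx": 0, "ry": 0, "rz": 0, "hand": 0.38},
    {"dx": 0, "dy": 0, "dz": -0.5, "rx": 0, "ry": 0, "rz": 0, "hand": 0.38},
    {"dx": 0, "dy": 0, "dz": -1.5, "rx": 0, "ry": 0, "rz": 0, "hand": 0.38},
    {"dx": 0, "dy": 0, "dz": -2, "rx": 0, "ry": 0, "rz": 0, "hand": 0.38},
    {"dx": 0, "dy": 0, "dz": -2.5, "rx": 0, "ry": 0, "rz": 0, "hand": 0.38},
    {"dx": 0, "dy": 0, "dz": -2.5, "rx": 0, "ry": 0, "rz": 0, "hand": 0.5},
    {"dx": 0, "dy": 0, "dz": -1, "rx": 0, "ry": 0, "rz": -6, "hand": 0.5},
  ],
)

```text
time_s: 42.2
tcp_pos: [0.5303, -0.3426, 0.131]
tcp_rot: [3.128, 0.261, 0.005]
ft_force: [0.6, 0.9, 0.9]
finger_gap: 0.0431
```

Call:
send_rows(
  commands=[
    {"dx": 0, "dy": 0, "dz": 0, "rx": 0, "ry": 0, "rz": -6, "hand": 0.5},
    {"dx": 0, "dy": 0, "dz": 0, "rx": 0, "ry": 0, "rz": -6, "hand": 0.5},
    {"dx": 0, "dy": 0, "dz": 0, "rx": 0, "ry": 0, "rz": -6, "hand": 0.5},
    {"dx": 0, "dy": 0, "dz": 0, "rx": 0, "ry": 0, "rz": -6, "hand": 0.5},
    {"dx": 0, "dy": 0, "dz": 0, "rx": 0, "ry": 0, "rz": -6, "hand": 0.5},
    {"dx": 0, "dy": 0, "dz": 0, "rx": 0, "ry": 0, "rz": -6, "hand": 0.5},
    {"dx": 0, "dy": 0, "dz": 0, "rx": 0, "ry": 0, "rz": -6, "hand": 0.5},
    {"dx": 0, "dy": 0, "dz": 0, "rx": 0, "ry": 0, "rz": -6, "hand": 0.5},
    {"dx": 0, "dy": 0, "dz": 0, "rx": 0, "ry": 0, "rz": -6, "hand": 0.5},
    {"dx": 0, "dy": 0, "dz": 0, "rx": 0, "ry": 0, "rz": -6, "hand": 0.5},
  ],
)

```text
time_s: 43.03
tcp_pos: [0.529, -0.3415, 0.1272]
tcp_rot: [-2.577, -1.797, 0.0]
ft_force: [-0.2, -0.7, 0.3]
finger_gap: 0.0427
```

Call:
send_rows(
  commands=[
    {"dx": 0, "dy": 0, "dz": 0, "rx": 0, "ry": 0, "rz": -6, "hand": 0.5},
    {"dx": 0, "dy": 0, "dz": 0, "rx": 0, "ry": 0, "rz": -6, "hand": 0.5},
    {"dx": 0, "dy": 0, "dz": 0, "rx": 0, "ry": 0, "rz": -6, "hand": 0.5},
    {"dx": 0, "dy": 0, "dz": 0, "rx": 0, "ry": 0, "rz": -6, "hand": 0.5},
    {"dx": 0, "dy": 0, "dz": 0, "rx": 0, "ry": 0, "rz": -6, "hand": 0.5},
    {"dx": 0, "dy": 0, "dz": 0, "rx": 0, "ry": 0, "rz": -6, "hand": 0.5},
    {"dx": 0, "dy": 0, "dz": 0, "rx": 0, "ry": 0, "rz": -6, "hand": 0.5},
    {"dx": 0, "dy": 0, "dz": 0, "rx": 0, "ry": 0, "rz": -6, "hand": 0.5},
    {"dx": 0, "dy": 0, "dz": 0, "rx": 0, "ry": 0, "rz": -6, "hand": 0.5},
    {"dx": 0, "dy": 0, "dz": 0, "rx": 0, "ry": 0, "rz": -6, "hand": 0.5},
  ],
)

```text
time_s: 43.87
tcp_pos: [0.529, -0.3415, 0.1272]
tcp_rot: [-1.333, -2.844, -0.0]
ft_force: [1.0, -0.4, 1.0]
finger_gap: 0.0428
```

Call:
send_rows(
  commands=[
    {"dx": 0, "dy": 0, "dz": 0, "rx": 0, "ry": 0, "rz": -6, "hand": 0.5},
    {"dx": 0, "dy": 0, "dz": 0, "rx": 0, "ry": 0, "rz": -6, "hand": 0.5},
    {"dx": 0, "dy": 0, "dz": 0, "rx": 0, "ry": 0, "rz": -6, "hand": 0.5},
    {"dx": 0, "dy": 0, "dz": 0, "rx": 0, "ry": 0, "rz": -6, "hand": 0.5},
    {"dx": 0, "dy": 0, "dz": 0, "rx": 0, "ry": 0, "rz": -6, "hand": 0.5},
    {"dx": 0, "dy": 0, "dz": 0, "rx": 0, "ry": 0, "rz": -6, "hand": 0.5},
    {"dx": 0, "dy": 0, "dz": 0, "rx": 0, "ry": 0, "rz": -6, "hand": 0.5},
    {"dx": 0.2, "dy": 1.4, "dz": 0, "rx": 0, "ry": 0, "rz": 0, "hand": 0.5},
    {"dx": 0.4, "dy": 3, "dz": 0, "rx": 0, "ry": 0, "rz": 0, "hand": 0.5},
    {"dx": 0.4, "dy": 3, "dz": 0, "rx": 0, "ry": 0, "rz": 0, "hand": 0.5},
  ],
)

```text
time_s: 44.7
tcp_pos: [0.5298, -0.2662, 0.1268]
tcp_rot: [-0.241, -3.132, -0.001]
ft_force: [-0.8, 0.4, -0.6]
finger_gap: 0.0429
```

Call:
send_rows(
  commands=[
    {"dx": 0.4, "dy": 3, "dz": 0, "rx": 0, "ry": 0, "rz": 0, "hand": 0.5},
    {"dx": 0.4, "dy": 3, "dz": 0, "rx": 0, "ry": 0, "rz": 0, "hand": 0.5},
    {"dx": 0.4, "dy": 3, "dz": 0, "rx": 0, "ry": 0, "rz": 0, "hand": 0.5},
    {"dx": 0.4, "dy": 3, "dz": 0, "rx": 0, "ry": 0, "rz": 0, "hand": 0.5},
    {"dx": 0.4, "dy": 3, "dz": 0, "rx": 0, "ry": 0, "rz": 0, "hand": 0.5},
    {"dx": 0.4, "dy": 3, "dz": 0, "rx": 0, "ry": 0, "rz": 0, "hand": 0.5},
    {"dx": 0.4, "dy": 3, "dz": 0, "rx": 0, "ry": 0, "rz": 0, "hand": 0.5},
    {"dx": 0.4, "dy": 3, "dz": 0, "rx": 0, "ry": 0, "rz": 0, "hand": 0.5},
    {"dx": 0.4, "dy": 3, "dz": 0, "rx": 0, "ry": 0, "rz": 0, "hand": 0.5},
    {"dx": 0.4, "dy": 3, "dz": 0, "rx": 0, "ry": 0, "rz": 0, "hand": 0.5},
  ],
)

```text
time_s: 45.53
tcp_pos: [0.5342, 0.038, 0.1274]
tcp_rot: [-0.237, -3.132, -0.001]
ft_force: [0.4, -0.2, -0.0]
finger_gap: 0.0429
```

Call:
send_rows(
  commands=[
    {"dx": 0.4, "dy": 3, "dz": 0, "rx": 0, "ry": 0, "rz": 0, "hand": 0.5},
    {"dx": 0.4, "dy": 3, "dz": 0, "rx": 0, "ry": 0, "rz": 0, "hand": 0.5},
    {"dx": 0.4, "dy": 3, "dz": 0, "rx": 0, "ry": 0, "rz": 0, "hand": 0.5},
    {"dx": 0.4, "dy": 3, "dz": 0, "rx": 0, "ry": 0, "rz": 0, "hand": 0.5},
    {"dx": 0.4, "dy": 3, "dz": 0, "rx": 0, "ry": 0, "rz": 0, "hand": 0.5},
    {"dx": 0.4, "dy": 3, "dz": 0, "rx": 0, "ry": 0, "rz": 0, "hand": 0.5},
    {"dx": 0.4, "dy": 3, "dz": 0, "rx": 0, "ry": 0, "rz": 0, "hand": 0.5},
    {"dx": 0.4, "dy": 3, "dz": 0, "rx": 0, "ry": 0, "rz": 0, "hand": 0.5},
    {"dx": 0.4, "dy": 3, "dz": 0, "rx": 0, "ry": 0, "rz": 0, "hand": 0.5},
    {"dx": 0.4, "dy": 2, "dz": 0, "rx": 0, "ry": 0, "rz": 0, "hand": 0.5},
  ],
)

```text
time_s: 46.37
tcp_pos: [0.5373, 0.3317, 0.1275]
tcp_rot: [-0.235, -3.132, -0.003]
ft_force: [-0.1, -0.3, 0.4]
finger_gap: 0.0428
```

```bash
python3 -c "
from h import *
goto(dock(-.043,.105),.031,np.pi-.148)
s=capture('top');cv2.imwrite('pics/t3.png',cv2.resize(s['color'][130:300,140:520],(800,358)))
for i in(1,2,3):
  d=best(s,f'wand{i}_mid')
  if d: print(d['at'],d['score'],fit([(s,d['region'])],wand(.014),[*unproj(s,d['at'],.014)[:2],.06]),tray([-.066,-.022,.022][i-1],0))"
```

```text
t 46.37 pos [0.5373 0.3317 0.1275] psi 2.992 tilt z [-2.0e-04  1.7e-03 -1.0e+00] gap 0.0428 q [ 0.43  0.48 -0.01  1.08  0.    0.57] F [-0.1 -0.3  0.4]
 level-first r [ 0.1  -0.03 -0.  ]  then shift [1.   5.36 9.65]  or after-turn shift [0.99 5.36 9.65]  rz -0.09
[401.1, 238.0] 0.73 (array([ 0.51902403, -0.25267252,  0.08099277]), np.float64(0.7795460071171232)) [ 0.52247888 -0.25343512]
[417.2, 233.2] 0.88 (array([ 0.52226474, -0.29599368,  0.10045802]), np.float64(0.7730532400168227)) [ 0.52529296 -0.29734504]
```

View pics/t3.png

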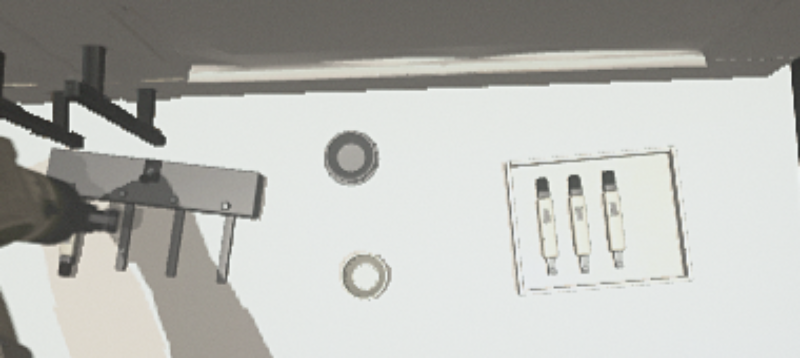

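Call:
send_rows(
  commands=[
    {"dx": 0.3, "dy": 1.5, "dz": 0.5, "rx": 0, "ry": 0, "rz": 0, "hand": 0.5},
    {"dx": 0.3, "dy": 1.5, "dz": 1, "rx": 0, "ry": 0, "rz": 0, "hand": 0.5},
    {"dx": 0, "dy": 0, "dz": 1, "rx": 0, "ry": 0, "rz": 0, "hand": 0.5},
    {"dx": 0, "dy": 0, "dz": 1, "rx": 0, "ry": 0, "rz": 0, "hand": 0.5},
    {"dx": 0, "dy": 0, "dz": 0, "rx": 0, "ry": 0, "rz": 0, "hand": 0.5},
    {"dx": 0, "dy": 0, "dz": 0, "rx": 0, "ry": 0, "rz": 0, "hand": 0.5},
    {"dx": 0, "dy": 0, "dz": 0, "rx": 0, "ry": 0, "rz": 0, "hand": 0.5},
    {"dx": 0, "dy": 0, "dz": 0, "rx": 0, "ry": 0, "rz": 0, "hand": 0.5},
    {"dx": 0, "dy": 0, "dz": 0, "rx": 0, "ry": 0, "rz": 0, "hand": 0.5},
    {"dx": 0, "dy": 0, "dz": 0, "rx": 0, "ry": 0, "rz": 0, "hand": 0.5},
  ],
)

```text
time_s: 47.4
tcp_pos: [0.5372, 0.359, 0.0926]
tcp_rot: [0.234, 3.133, 0.002]
ft_force: [0.0, -0.1, -0.4]
finger_gap: 0.0427
```

```bash
python3 -c "
from h import *
goto(dock(-.043,.105),.031,np.pi-.148)"
```

```text
t 47.4 pos [0.5372 0.359  0.0926] psi 2.9925 tilt z [ 1.0e-04  1.1e-03 -1.0e+00] gap 0.0427 q [ 0.46  0.53 -0.02  1.03  0.    0.61] F [ 0.  -0.1 -0.4]
 level-first r [ 0.06 -0.   -0.  ]  then shift [0.57 2.66 6.16]  or after-turn shift [0.57 2.66 6.16]  rz -0.06
```

Call:
send_rows(
  commands=[
    {"dx": 0.3, "dy": 1.3, "dz": 0, "rx": 0, "ry": 0, "rz": 0, "hand": 0.5},
    {"dx": 0.3, "dy": 1.4, "dz": 0, "rx": 0, "ry": 0, "rz": 0, "hand": 0.5},
    {"dx": 0, "dy": 0, "dz": 1, "rx": 0, "ry": 0, "rz": 0, "hand": 0.5},
    {"dx": 0, "dy": 0, "dz": 2, "rx": 0, "ry": 0, "rz": 0, "hand": 0.5},
    {"dx": 0, "dy": 0, "dz": 1.8, "rx": 0, "ry": 0, "rz": 0, "hand": 0.5},
    {"dx": 0, "dy": 0, "dz": 1, "rx": 0, "ry": 0, "rz": 0, "hand": 0.5},
    {"dx": 0, "dy": 0, "dz": 0.35, "rx": 0, "ry": 0, "rz": 0, "hand": 0.5},
    {"dx": 0, "dy": 0, "dz": 0, "rx": 0, "ry": 0, "rz": 0, "hand": 0.5},
    {"dx": 0, "dy": 0, "dz": 0, "rx": 0, "ry": 0, "rz": 0, "hand": 0.5},
    {"dx": 0, "dy": 0, "dz": 0, "rx": 0, "ry": 0, "rz": 0, "hand": 0},
  ],
)

```text
time_s: 48.23
tcp_pos: [0.5356, 0.3872, 0.0316]
tcp_rot: [0.233, 3.132, 0.002]
ft_force: [0.6, 0.2, -0.4]
finger_gap: 0.0321
```

Call:
send_rows(
  commands=[
    {"dx": 0, "dy": 0, "dz": 0, "rx": 0, "ry": 0, "rz": 0, "hand": 0},
    {"dx": 0, "dy": 0, "dz": 0, "rx": 0, "ry": 0, "rz": 0, "hand": 0},
    {"dx": 0, "dy": 0, "dz": 0, "rx": 0, "ry": 0, "rz": 0, "hand": 0},
    {"dx": 0, "dy": 0, "dz": 0, "rx": 0, "ry": 0, "rz": 0, "hand": 0},
    {"dx": 0, "dy": 0, "dz": 0, "rx": 0, "ry": 0, "rz": 0, "hand": 0},
    {"dx": 0.4, "dy": 0, "dz": 0, "rx": 0, "ry": 0, "rz": 0, "hand": 0},
    {"dx": 0.5, "dy": 0, "dz": 0, "rx": 0, "ry": 0, "rz": 0, "hand": 0},
    {"dx": 0.6, "dy": 0, "dz": 0, "rx": 0, "ry": 0, "rz": 0, "hand": 0},
    {"dx": 0.6, "dy": 0, "dz": 0, "rx": 0, "ry": 0, "rz": 0, "hand": 0},
    {"dx": 0.6, "dy": 0, "dz": 0, "rx": 0, "ry": 0, "rz": 0, "hand": 0},
  ],
)

```text
time_s: 49.07
tcp_pos: [0.5102, 0.3912, 0.032]
tcp_rot: [0.235, 3.129, 0.004]
ft_force: [4.9, -0.6, 5.4]
finger_gap: 0.0185
```

Call:
send_rows(
  commands=[
    {"dx": 0.7, "dy": 0, "dz": 0, "rx": 0, "ry": 0, "rz": 0, "hand": 0},
    {"dx": 0.7, "dy": 0, "dz": 0, "rx": 0, "ry": 0, "rz": 0, "hand": 0},
    {"dx": 0.5, "dy": 0, "dz": 0, "rx": 0, "ry": 0, "rz": 0, "hand": 0},
    {"dx": 0, "dy": 0, "dz": -0.5, "rx": 0, "ry": 0, "rz": 0, "hand": 0},
    {"dx": 0, "dy": 0, "dz": -1.5, "rx": 0, "ry": 0, "rz": 0, "hand": 0},
    {"dx": 0, "dy": 0, "dz": -2, "rx": 0, "ry": 0, "rz": 0, "hand": 0},
    {"dx": 0, "dy": 0, "dz": -2, "rx": 0, "ry": 0, "rz": 0, "hand": 0},
    {"dx": 0, "dy": 0, "dz": -1.5, "rx": 0, "ry": 0, "rz": 0, "hand": 0},
    {"dx": 0, "dy": 0, "dz": 0, "rx": 0, "ry": 0, "rz": 5, "hand": 0},
    {"dx": 0, "dy": 0, "dz": 0, "rx": 0, "ry": 0, "rz": 6, "hand": 0},
  ],
)

```text
time_s: 49.9
tcp_pos: [0.4891, 0.3937, 0.1066]
tcp_rot: [-0.538, -3.094, -0.002]
ft_force: [-0.7, 0.6, -0.5]
finger_gap: 0.0183
```

Call:
send_rows(
  commands=[
    {"dx": 0, "dy": 0, "dz": 0, "rx": 0, "ry": 0, "rz": 6, "hand": 0},
    {"dx": 0, "dy": 0, "dz": 0, "rx": 0, "ry": 0, "rz": 6, "hand": 0},
    {"dx": 0, "dy": 0, "dz": 0, "rx": 0, "ry": 0, "rz": 6, "hand": 0},
    {"dx": 0, "dy": 0, "dz": 0, "rx": 0, "ry": 0, "rz": 6, "hand": 0},
    {"dx": 0, "dy": 0, "dz": 0, "rx": 0, "ry": 0, "rz": 6, "hand": 0},
    {"dx": 0, "dy": 0, "dz": 0, "rx": 0, "ry": 0, "rz": 6, "hand": 0},
    {"dx": 0, "dy": 0, "dz": 0, "rx": 0, "ry": 0, "rz": 6, "hand": 0},
    {"dx": 0, "dy": 0, "dz": 0, "rx": 0, "ry": 0, "rz": 6, "hand": 0},
    {"dx": 0, "dy": 0, "dz": 0, "rx": 0, "ry": 0, "rz": 6, "hand": 0},
    {"dx": 0, "dy": 0, "dz": 0, "rx": 0, "ry": 0, "rz": 6, "hand": 0},
  ],
)

```text
time_s: 50.73
tcp_pos: [0.4881, 0.3931, 0.1048]
tcp_rot: [-2.014, -2.408, 0.004]
ft_force: [0.8, -0.9, 0.3]
finger_gap: 0.0184
```

```bash
python3 -c "
from h import *
goto(tray(.066,0),.0255,.064)"
```

```text
t 50.73 pos [0.4881 0.3931 0.1048] psi 1.7488 tilt z [-3.6e-03 -5.0e-04 -1.0e+00] gap 0.0184 q [ 0.55  0.49 -0.05  1.03  0.    1.94] F [ 0.8 -0.9  0.3]
 level-first r [-0.21 -0.01  0.  ]  then shift [-77.35  -9.56   7.93]  or after-turn shift [-0.7  77.94  7.93]  rz 96.53
```

Call:
send_rows(
  commands=[
    {"dx": -1.5, "dy": -0.2, "dz": 0, "rx": 0, "ry": 0, "rz": 0, "hand": 0},
    {"dx": -3, "dy": -0.37, "dz": 0, "rx": 0, "ry": 0, "rz": 0, "hand": 0},
    {"dx": -3, "dy": -0.37, "dz": 0, "rx": 0, "ry": 0, "rz": 0, "hand": 0},
    {"dx": -3, "dy": -0.37, "dz": 0, "rx": 0, "ry": 0, "rz": 0, "hand": 0},
    {"dx": -3, "dy": -0.37, "dz": 0, "rx": 0, "ry": 0, "rz": 0, "hand": 0},
    {"dx": -3, "dy": -0.37, "dz": 0, "rx": 0, "ry": 0, "rz": 0, "hand": 0},
    {"dx": -3, "dy": -0.37, "dz": 0, "rx": 0, "ry": 0, "rz": 0, "hand": 0},
    {"dx": -3, "dy": -0.37, "dz": 0, "rx": 0, "ry": 0, "rz": 0, "hand": 0},
    {"dx": -3, "dy": -0.37, "dz": 0, "rx": 0, "ry": 0, "rz": 0, "hand": 0},
    {"dx": -3, "dy": -0.37, "dz": 0, "rx": 0, "ry": 0, "rz": 0, "hand": 0},
  ],
)

```text
time_s: 51.57
tcp_pos: [0.5051, 0.1056, 0.105]
tcp_rot: [-2.007, -2.413, 0.002]
ft_force: [0.8, -0.9, -0.2]
finger_gap: 0.0186
```

Call:
send_rows(
  commands=[
    {"dx": -3, "dy": -0.37, "dz": 0, "rx": 0, "ry": 0, "rz": 0, "hand": 0},
    {"dx": -3, "dy": -0.37, "dz": 0, "rx": 0, "ry": 0, "rz": 0, "hand": 0},
    {"dx": -3, "dy": -0.37, "dz": 0, "rx": 0, "ry": 0, "rz": 0, "hand": 0},
    {"dx": -3, "dy": -0.37, "dz": 0, "rx": 0, "ry": 0, "rz": 0, "hand": 0},
    {"dx": -3, "dy": -0.37, "dz": 0, "rx": 0, "ry": 0, "rz": 0, "hand": 0},
    {"dx": -3, "dy": -0.37, "dz": 0, "rx": 0, "ry": 0, "rz": 0, "hand": 0},
    {"dx": -3, "dy": -0.37, "dz": 0, "rx": 0, "ry": 0, "rz": 0, "hand": 0},
    {"dx": -3, "dy": -0.37, "dz": 0, "rx": 0, "ry": 0, "rz": 0, "hand": 0},
    {"dx": -3, "dy": -0.37, "dz": 0, "rx": 0, "ry": 0, "rz": 0, "hand": 0},
    {"dx": -3, "dy": -0.37, "dz": 0, "rx": 0, "ry": 0, "rz": 0, "hand": 0},
  ],
)

```text
time_s: 52.4
tcp_pos: [0.5236, -0.1956, 0.1047]
tcp_rot: [-2.007, -2.412, -0.0]
ft_force: [1.3, 0.4, -0.3]
finger_gap: 0.0183
```

Call:
send_rows(
  commands=[
    {"dx": -3, "dy": -0.37, "dz": 0, "rx": 0, "ry": 0, "rz": 0, "hand": 0},
    {"dx": -3, "dy": -0.37, "dz": 0, "rx": 0, "ry": 0, "rz": 0, "hand": 0},
    {"dx": -3, "dy": -0.37, "dz": 0, "rx": 0, "ry": 0, "rz": 0, "hand": 0},
    {"dx": -3, "dy": -0.37, "dz": 0, "rx": 0, "ry": 0, "rz": 0, "hand": 0},
    {"dx": -3, "dy": -0.37, "dz": 0, "rx": 0, "ry": 0, "rz": 0, "hand": 0},
    {"dx": -2.5, "dy": -0.3, "dz": 0, "rx": 0, "ry": 0, "rz": 0, "hand": 0},
    {"dx": -1, "dy": -0.1, "dz": 0, "rx": 0, "ry": 0, "rz": 0, "hand": 0},
    {"dx": 0, "dy": 0, "dz": 0, "rx": 0, "ry": 0, "rz": 6, "hand": 0},
    {"dx": 0, "dy": 0, "dz": 0, "rx": 0, "ry": 0, "rz": 6, "hand": 0},
    {"dx": 0, "dy": 0, "dz": 0, "rx": 0, "ry": 0, "rz": 6, "hand": 0},
  ],
)

```text
time_s: 53.23
tcp_pos: [0.5354, -0.3798, 0.1042]
tcp_rot: [-2.365, -2.062, -0.0]
ft_force: [-0.5, -0.7, -1.8]
finger_gap: 0.0185
```

Call:
send_rows(
  commands=[
    {"dx": 0, "dy": 0, "dz": 0, "rx": 0, "ry": 0, "rz": 6, "hand": 0},
    {"dx": 0, "dy": 0, "dz": 0, "rx": 0, "ry": 0, "rz": 6, "hand": 0},
    {"dx": 0, "dy": 0, "dz": 0, "rx": 0, "ry": 0, "rz": 6, "hand": 0},
    {"dx": 0, "dy": 0, "dz": 0, "rx": 0, "ry": 0, "rz": 6, "hand": 0},
    {"dx": 0, "dy": 0, "dz": 0, "rx": 0, "ry": 0, "rz": 6, "hand": 0},
    {"dx": 0, "dy": 0, "dz": 0, "rx": 0, "ry": 0, "rz": 6, "hand": 0},
    {"dx": 0, "dy": 0, "dz": 0, "rx": 0, "ry": 0, "rz": 6, "hand": 0},
    {"dx": 0, "dy": 0, "dz": 0, "rx": 0, "ry": 0, "rz": 6, "hand": 0},
    {"dx": 0, "dy": 0, "dz": 0, "rx": 0, "ry": 0, "rz": 6, "hand": 0},
    {"dx": 0, "dy": 0, "dz": 0, "rx": 0, "ry": 0, "rz": 6, "hand": 0},
  ],
)

```text
time_s: 54.07
tcp_pos: [0.5356, -0.3792, 0.1045]
tcp_rot: [-3.079, -0.605, 0.003]
ft_force: [-1.1, 0.3, -0.7]
finger_gap: 0.0186
```

Call:
send_rows(
  commands=[
    {"dx": 0, "dy": 0, "dz": 1, "rx": 0, "ry": 0, "rz": 6, "hand": 0},
    {"dx": 0, "dy": 0, "dz": 1, "rx": 0, "ry": 0, "rz": 6, "hand": 0},
    {"dx": 0, "dy": 0, "dz": 1, "rx": 0, "ry": 0, "rz": 6, "hand": 0},
    {"dx": 0, "dy": 0, "dz": 1, "rx": 0, "ry": 0, "rz": 0.6, "hand": 0},
    {"dx": 0, "dy": 0, "dz": 0, "rx": 0, "ry": 0, "rz": 0, "hand": 0},
    {"dx": 0, "dy": 0, "dz": 0, "rx": 0, "ry": 0, "rz": 0, "hand": 0},
    {"dx": 0, "dy": 0, "dz": 0, "rx": 0, "ry": 0, "rz": 0, "hand": 0},
    {"dx": 0, "dy": 0, "dz": 0, "rx": 0, "ry": 0, "rz": 0, "hand": 0},
    {"dx": 0, "dy": 0, "dz": 0, "rx": 0, "ry": 0, "rz": 0, "hand": 0},
    {"dx": 0, "dy": 0, "dz": 0, "rx": 0, "ry": 0, "rz": 0, "hand": 0},
  ],
)

```text
time_s: 54.9
tcp_pos: [0.5365, -0.3811, 0.0657]
tcp_rot: [3.14, 0.107, 0.0]
ft_force: [-0.1, -1.1, -0.3]
finger_gap: 0.0185
```

```bash
python3 -c "
from h import *
goto(tray(.066,0),.0255,.064)"
```

```text
t 54.9 pos [ 0.5365 -0.3811  0.0657] psi 0.0682 tilt z [ 0.e+00 -1.e-04 -1.e+00] gap 0.0185 q [-0.74  0.57 -0.01  0.99 -0.    2.33] F [-0.1 -1.1 -0.3]
 level-first r [ 0. -0. -0.]  then shift [-0.58  0.36  4.02]  or after-turn shift [-0.58  0.37  4.02]  rz 0.24
```

Call:
send_rows(
  commands=[
    {"dx": -0.3, "dy": 0.2, "dz": 0, "rx": 0, "ry": 0, "rz": 0.24, "hand": 0},
    {"dx": -0.28, "dy": 0.17, "dz": 0, "rx": 0, "ry": 0, "rz": 0, "hand": 0},
    {"dx": 0, "dy": 0, "dz": 0, "rx": 0, "ry": 0, "rz": 0, "hand": 0},
    {"dx": 0, "dy": 0, "dz": 1, "rx": 0, "ry": 0, "rz": 0, "hand": 0},
    {"dx": 0, "dy": 0, "dz": 1.2, "rx": 0, "ry": 0, "rz": 0, "hand": 0},
    {"dx": 0, "dy": 0, "dz": 0.9, "rx": 0, "ry": 0, "rz": 0, "hand": 0},
    {"dx": 0, "dy": 0, "dz": 0.5, "rx": 0, "ry": 0, "rz": 0, "hand": 0},
    {"dx": 0, "dy": 0, "dz": 0.3, "rx": 0, "ry": 0, "rz": 0, "hand": 0},
    {"dx": 0, "dy": 0, "dz": 0.1, "rx": 0, "ry": 0, "rz": 0, "hand": 0},
    {"dx": 0, "dy": 0, "dz": 0, "rx": 0, "ry": 0, "rz": 0, "hand": 0},
  ],
)

```text
time_s: 55.73
tcp_pos: [0.5298, -0.3841, 0.0251]
tcp_rot: [-3.138, -0.1, 0.004]
ft_force: [-2.2, 1.8, 5.0]
finger_gap: 0.0183
```

Call:
send_rows(
  commands=[
    {"dx": 0, "dy": 0, "dz": 0, "rx": 0, "ry": 0, "rz": 0, "hand": 0.38},
    {"dx": 0, "dy": 0, "dz": 0, "rx": 0, "ry": 0, "rz": 0, "hand": 0.38},
    {"dx": 0, "dy": 0, "dz": 0, "rx": 0, "ry": 0, "rz": 0, "hand": 0.38},
    {"dx": 0, "dy": 0, "dz": 0, "rx": 0, "ry": 0, "rz": 0, "hand": 0.38},
    {"dx": 0, "dy": 0, "dz": -0.5, "rx": 0, "ry": 0, "rz": 0, "hand": 0.38},
    {"dx": 0, "dy": 0, "dz": -1.5, "rx": 0, "ry": 0, "rz": 0, "hand": 0.38},
    {"dx": 0, "dy": 0, "dz": -2, "rx": 0, "ry": 0, "rz": 0, "hand": 0.38},
    {"dx": 0, "dy": 0, "dz": -2.5, "rx": 0, "ry": 0, "rz": 0, "hand": 0.38},
    {"dx": 0, "dy": 0, "dz": -2.5, "rx": 0, "ry": 0, "rz": 0, "hand": 0.38},
    {"dx": 0, "dy": 0, "dz": -1.5, "rx": 0, "ry": 0, "rz": -6, "hand": 1},
  ],
)

```text
time_s: 56.57
tcp_pos: [0.5316, -0.3858, 0.1334]
tcp_rot: [3.128, 0.265, 0.003]
ft_force: [-0.3, -1.1, 0.5]
finger_gap: 0.0436
```

```bash
python3 - <<'E'
from h import *
t=capture("top");s=capture("scene")
for n,M,q in (("cup_mid",CUP,[.4617,-.0101,0]),("stand",STAND,[.622,.0065,0])):
    ob=[(p,d["region"]) for p in(t,s) for d in [best(p,n)] if d]
    for o in [ob]+[[x] for x in ob]: print(n,fit(o,M,q,False))
goto((.4617,-.0101),.03,np.pi/2)
E
```

```text
cup_mid (array([ 0.460308  , -0.00890521]), np.float64(0.9266790989550958))
cup_mid (array([ 0.460308  , -0.00890521]), np.float64(0.9266790989550958))
stand (array([0.6222904 , 0.00619338]), np.float64(0.9274689779220173))
stand (array([0.62226981, 0.00558989]), np.float64(0.9538752836677017))
stand (array([0.62108008, 0.0074997 ]), np.float64(0.9118596404347327))
t 56.87 pos [ 0.53   -0.3844  0.1286] psi 0.1668 tilt z [-0.0025  0.0022 -1.    ] gap 0.085 q [-0.75  0.52  0.07  1.12 -0.    2.22] F [-0.2 -0.5  0.2]
 level-first r [-0.15  0.12 -0.  ]  then shift [ -0.52 -38.04   9.86]  or after-turn shift [37.43 -6.83  9.86]  rz -80.44
```

Call:
send_rows(
  commands=[
    {"dx": 0, "dy": 0, "dz": 0, "rx": 0, "ry": 0, "rz": -6.2, "hand": 1},
    {"dx": 0, "dy": 0, "dz": 0, "rx": 0, "ry": 0, "rz": -6.2, "hand": 1},
    {"dx": 0, "dy": 0, "dz": 0, "rx": 0, "ry": 0, "rz": -6.2, "hand": 1},
    {"dx": 0, "dy": 0, "dz": 0, "rx": 0, "ry": 0, "rz": -6.2, "hand": 1},
    {"dx": 0, "dy": 0, "dz": 0, "rx": 0, "ry": 0, "rz": -6.2, "hand": 1},
    {"dx": 0, "dy": 0, "dz": 0, "rx": 0, "ry": 0, "rz": -6.2, "hand": 1},
    {"dx": 0, "dy": 0, "dz": 0, "rx": 0, "ry": 0, "rz": -6.2, "hand": 1},
    {"dx": 0, "dy": 0, "dz": 0, "rx": 0, "ry": 0, "rz": -6.2, "hand": 1},
    {"dx": 0, "dy": 0, "dz": 0, "rx": 0, "ry": 0, "rz": -6.2, "hand": 1},
    {"dx": 0, "dy": 0, "dz": 0, "rx": 0, "ry": 0, "rz": -6.2, "hand": 1},
  ],
)

```text
time_s: 57.7
tcp_pos: [0.5299, -0.3843, 0.1281]
tcp_rot: [-2.54, -1.842, 0.001]
ft_force: [0.4, 0.8, -0.3]
finger_gap: 0.0849
```

Call:
send_rows(
  commands=[
    {"dx": 0, "dy": 0, "dz": 0, "rx": 0, "ry": 0, "rz": -6.2, "hand": 1},
    {"dx": 0, "dy": 0, "dz": 0, "rx": 0, "ry": 0, "rz": -6.2, "hand": 1},
    {"dx": 0, "dy": 0, "dz": 0, "rx": 0, "ry": 0, "rz": -6.1, "hand": 1},
    {"dx": 1.5, "dy": -0.2, "dz": 0, "rx": 0, "ry": 0, "rz": 0, "hand": 1},
    {"dx": 3, "dy": -0.5, "dz": 0, "rx": 0, "ry": 0, "rz": 0, "hand": 1},
    {"dx": 3, "dy": -0.5, "dz": 0, "rx": 0, "ry": 0, "rz": 0, "hand": 1},
    {"dx": 3, "dy": -0.5, "dz": 0, "rx": 0, "ry": 0, "rz": 0, "hand": 1},
    {"dx": 3, "dy": -0.5, "dz": 0, "rx": 0, "ry": 0, "rz": 0, "hand": 1},
    {"dx": 3, "dy": -0.5, "dz": 0, "rx": 0, "ry": 0, "rz": 0, "hand": 1},
    {"dx": 3, "dy": -0.5, "dz": 0, "rx": 0, "ry": 0, "rz": 0, "hand": 1},
  ],
)

```text
time_s: 58.53
tcp_pos: [0.4968, -0.1882, 0.1286]
tcp_rot: [-2.218, -2.22, 0.001]
ft_force: [0.5, 0.0, 0.2]
finger_gap: 0.0852
```

Call:
send_rows(
  commands=[
    {"dx": 3, "dy": -0.6, "dz": 0, "rx": 0, "ry": 0, "rz": 0, "hand": 1},
    {"dx": 3, "dy": -0.6, "dz": 0, "rx": 0, "ry": 0, "rz": 0, "hand": 1},
    {"dx": 3, "dy": -0.6, "dz": 0, "rx": 0, "ry": 0, "rz": 0, "hand": 1},
    {"dx": 3, "dy": -0.6, "dz": 0, "rx": 0, "ry": 0, "rz": 0, "hand": 1},
    {"dx": 3, "dy": -0.6, "dz": 0, "rx": 0, "ry": 0, "rz": 0, "hand": 1},
    {"dx": 2, "dy": -0.5, "dz": 0, "rx": 0, "ry": 0, "rz": 0, "hand": 1},
    {"dx": 0.5, "dy": -0.2, "dz": 1, "rx": 0, "ry": 0, "rz": 0, "hand": 1},
    {"dx": 0, "dy": 0, "dz": 1, "rx": 0, "ry": 0, "rz": 0, "hand": 1},
    {"dx": 0, "dy": 0, "dz": 0.5, "rx": 0, "ry": 0, "rz": 0, "hand": 1},
    {"dx": 0, "dy": 0, "dz": 0, "rx": 0, "ry": 0, "rz": 0, "hand": 1},
  ],
)

```text
time_s: 59.37
tcp_pos: [0.4591, -0.0147, 0.1034]
tcp_rot: [-2.216, -2.221, 0.004]
ft_force: [-0.4, 0.2, 0.5]
finger_gap: 0.0854
```

Call:
send_rows(
  commands=[
    {"dx": 0, "dy": 0, "dz": 0, "rx": 0, "ry": 0, "rz": 0, "hand": 1},
    {"dx": 0, "dy": 0, "dz": 0, "rx": 0, "ry": 0, "rz": 0, "hand": 1},
    {"dx": 0, "dy": 0, "dz": 0, "rx": 0, "ry": 0, "rz": 0, "hand": 1},
    {"dx": 0, "dy": 0, "dz": 0, "rx": 0, "ry": 0, "rz": 0, "hand": 1},
    {"dx": 0, "dy": 0, "dz": 0, "rx": 0, "ry": 0, "rz": 0, "hand": 1},
    {"dx": 0, "dy": 0, "dz": 0, "rx": 0, "ry": 0, "rz": 0, "hand": 1},
    {"dx": 0, "dy": 0, "dz": 0, "rx": 0, "ry": 0, "rz": 0, "hand": 1},
    {"dx": 0, "dy": 0, "dz": 0, "rx": 0, "ry": 0, "rz": 0, "hand": 1},
    {"dx": 0, "dy": 0, "dz": 0, "rx": 0, "ry": 0, "rz": 0, "hand": 1},
    {"dx": 0, "dy": 0, "dz": 0, "rx": 0, "ry": 0, "rz": 0, "hand": 1},
  ],
)

```text
time_s: 60.2
tcp_pos: [0.4608, -0.0151, 0.1054]
tcp_rot: [-2.218, -2.224, 0.0]
ft_force: [0.7, 0.9, -0.0]
finger_gap: 0.0851
```

```bash
python3 - <<'E'
from h import *
s=capture("scene");cv2.imwrite('pics/s3.png',cv2.resize(s['color'][150:300,240:440],(800,600)))
d=best(s,"cup_mid")
if d: print(fit([(s,d["region"])],CUP,[.461,-.01,0],False))
goto((.461,-.0097),.039,np.pi/2)
E
```

```text
(array([ 0.45973767, -0.00715183]), np.float64(0.9542392764564531))
t 60.3 pos [ 0.4607 -0.0151  0.1054] psi 1.5733 tilt z [-8.e-04  6.e-04 -1.e+00] gap 0.0853 q [-0.21  0.19 -0.48  0.9   0.    1.36] F [-0.2  0.4  0. ]
 level-first r [-0.05 -0.04  0.  ]  then shift [0.54 0.03 6.64]  or after-turn shift [0.54 0.03 6.64]  rz 0.14
```

View pics/s3.png

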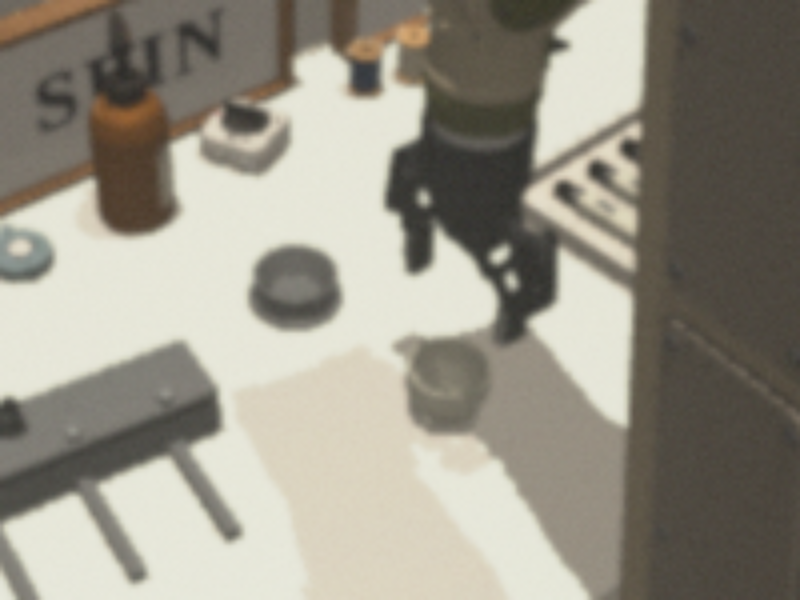

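Call:
send_rows(
  commands=[
    {"dx": 0.6, "dy": 0, "dz": 0, "rx": 0, "ry": 0, "rz": 0, "hand": 1},
    {"dx": 0, "dy": 0, "dz": 1.5, "rx": 0, "ry": 0, "rz": 0, "hand": 1},
    {"dx": 0, "dy": 0, "dz": 2, "rx": 0, "ry": 0, "rz": 0, "hand": 1},
    {"dx": 0, "dy": 0, "dz": 2, "rx": 0, "ry": 0, "rz": 0, "hand": 1},
    {"dx": 0, "dy": 0, "dz": 0.8, "rx": 0, "ry": 0, "rz": 0, "hand": 1},
    {"dx": 0, "dy": 0, "dz": 0.3, "rx": 0, "ry": 0, "rz": 0, "hand": 1},
    {"dx": 0, "dy": 0, "dz": 0, "rx": 0, "ry": 0, "rz": 0, "hand": 1},
    {"dx": 0, "dy": 0, "dz": 0, "rx": 0, "ry": 0, "rz": 0, "hand": 1},
    {"dx": 0, "dy": 0, "dz": 0, "rx": 0, "ry": 0, "rz": 0, "hand": 0.6},
    {"dx": 0, "dy": 0, "dz": 0, "rx": 0, "ry": 0, "rz": 0, "hand": 0.6},
  ],
  force=35,
)

```text
time_s: 61.13
tcp_pos: [0.4616, -0.0093, 0.0403]
tcp_rot: [2.218, 2.224, 0.002]
ft_force: [-0.7, 0.5, -0.3]
finger_gap: 0.0638
```

Call:
send_rows(
  commands=[
    {"dx": 0, "dy": 0, "dz": 0, "rx": 0, "ry": 0, "rz": 0, "hand": 0.5},
    {"dx": 0, "dy": 0, "dz": 0, "rx": 0, "ry": 0, "rz": 0, "hand": 0.5},
    {"dx": 0, "dy": 0, "dz": 0, "rx": 0, "ry": 0, "rz": 0, "hand": 0.5},
    {"dx": 0, "dy": 0, "dz": 0, "rx": 0, "ry": 0, "rz": 0, "hand": 0.5},
    {"dx": 0, "dy": 0, "dz": 0, "rx": 0, "ry": 0, "rz": 0, "hand": 0.5},
    {"dx": 0, "dy": 0, "dz": 0, "rx": 0, "ry": 0, "rz": 0, "hand": 0.5},
    {"dx": 0, "dy": 0, "dz": 0, "rx": 0, "ry": 0, "rz": 0, "hand": 0.5},
    {"dx": 0, "dy": 0, "dz": 0, "rx": 0, "ry": 0, "rz": 0, "hand": 0.5},
    {"dx": 0, "dy": 0, "dz": 0, "rx": 0, "ry": 0, "rz": 0, "hand": 0.5},
    {"dx": 0, "dy": 0, "dz": 0, "rx": 0, "ry": 0, "rz": 0, "hand": 0.5},
  ],
)

```text
time_s: 61.97
tcp_pos: [0.4617, -0.0092, 0.0408]
tcp_rot: [2.218, 2.224, 0.002]
ft_force: [-1.0, 0.5, 6.1]
finger_gap: 0.0603
```

```bash
python3 - <<'E'
from h import *
s=capture("scene")
d=best(s,"cup_mid")
if d: print(d["score"],fit([(s,d["region"])],CUP,[.461,-.01,0],False))
goto((.622,.0065),.10,np.pi/2)
E
```

```text
0.64 (array([ 0.4620679 , -0.00652604]), np.float64(0.6907734620787906))
t 62.07 pos [ 0.4616 -0.0092  0.0408] psi 1.5733 tilt z [ 1.6e-03  3.0e-04 -1.0e+00] gap 0.0602 q [-0.19  0.27 -0.57  0.73  0.    1.37] F [-1.5  0.6  6.7]
 level-first r [ 0.09 -0.01 -0.  ]  then shift [ 1.53 16.04 -5.92]  or after-turn shift [ 1.57 16.04 -5.92]  rz 0.14
```

Call:
send_rows(
  commands=[
    {"dx": 0, "dy": 0, "dz": -0.5, "rx": 0, "ry": 0, "rz": 0, "hand": 0.5},
    {"dx": 0, "dy": 0, "dz": -1.5, "rx": 0, "ry": 0, "rz": 0, "hand": 0.5},
    {"dx": 0, "dy": 0, "dz": -2, "rx": 0, "ry": 0, "rz": 0, "hand": 0.5},
    {"dx": 0, "dy": 0, "dz": -2, "rx": 0, "ry": 0, "rz": 0, "hand": 0.5},
    {"dx": 0, "dy": 0, "dz": -0.5, "rx": 0, "ry": 0, "rz": 0, "hand": 0.5},
    {"dx": 0.2, "dy": 1.5, "dz": 0, "rx": 0, "ry": 0, "rz": 0, "hand": 0.5},
    {"dx": 0.2, "dy": 2, "dz": 0, "rx": 0, "ry": 0, "rz": 0, "hand": 0.5},
    {"dx": 0.2, "dy": 2, "dz": 0, "rx": 0, "ry": 0, "rz": 0, "hand": 0.5},
    {"dx": 0.2, "dy": 2, "dz": 0, "rx": 0, "ry": 0, "rz": 0, "hand": 0.5},
    {"dx": 0.2, "dy": 2, "dz": 0, "rx": 0, "ry": 0, "rz": 0, "hand": 0.5},
  ],
)

```text
time_s: 62.9
tcp_pos: [0.5564, 0.0012, 0.1039]
tcp_rot: [-2.218, -2.223, 0.001]
ft_force: [0.8, -0.8, -1.2]
finger_gap: 0.0604
```

Call:
send_rows(
  commands=[
    {"dx": 0.2, "dy": 2, "dz": 0, "rx": 0, "ry": 0, "rz": 0, "hand": 0.5},
    {"dx": 0.2, "dy": 2, "dz": 0, "rx": 0, "ry": 0, "rz": 0, "hand": 0.5},
    {"dx": 0.1, "dy": 1.5, "dz": 0, "rx": 0, "ry": 0, "rz": 0, "hand": 0.5},
    {"dx": 0, "dy": 1, "dz": 0, "rx": 0, "ry": 0, "rz": 0, "hand": 0.5},
    {"dx": 0, "dy": 0, "dz": 0, "rx": 0, "ry": 0, "rz": 0, "hand": 0.5},
    {"dx": 0, "dy": 0, "dz": 0, "rx": 0, "ry": 0, "rz": 0, "hand": 0.5},
    {"dx": 0, "dy": 0, "dz": 0, "rx": 0, "ry": 0, "rz": 0, "hand": 0.5},
    {"dx": 0, "dy": 0, "dz": 0, "rx": 0, "ry": 0, "rz": 0, "hand": 0.5},
    {"dx": 0, "dy": 0, "dz": 0, "rx": 0, "ry": 0, "rz": 0, "hand": 0.5},
    {"dx": 0, "dy": 0, "dz": 0, "rx": 0, "ry": 0, "rz": 0, "hand": 0.5},
  ],
)

```text
time_s: 63.73
tcp_pos: [0.6202, 0.0062, 0.1044]
tcp_rot: [-2.218, -2.223, 0.0]
ft_force: [-0.1, -0.2, -0.2]
finger_gap: 0.0605
```

```bash
python3 - <<'E'
from h import *
s=capture("scene");cv2.imwrite('pics/s4.png',cv2.resize(s['color'][130:260,240:400],(740,600)))
goto((.622,.0065),.048,np.pi/2)
E
```

```text
t 63.78 pos [0.6203 0.0062 0.1045] psi 1.5731 tilt z [-7.e-04  6.e-04 -1.e+00] gap 0.0604 q [-0.12  0.47 -0.07  1.02  0.    1.45] F [-0.1  0.5 -1.7]
 level-first r [-0.04 -0.03  0.  ]  then shift [0.03 0.17 5.65]  or after-turn shift [0.03 0.17 5.65]  rz 0.13
```

View pics/s4.png

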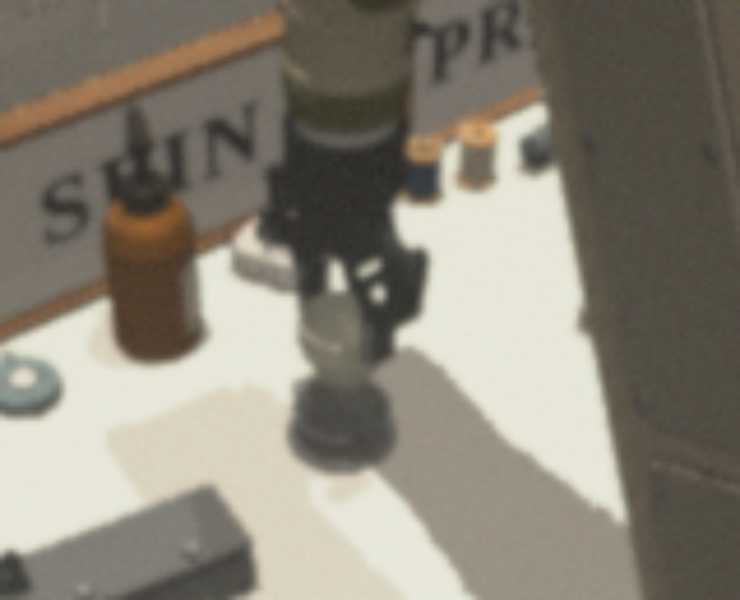

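Call:
send_rows(
  commands=[
    {"dx": 0, "dy": 0.15, "dz": 1, "rx": 0, "ry": 0, "rz": 0, "hand": 0.5},
    {"dx": 0, "dy": 0, "dz": 1.2, "rx": 0, "ry": 0, "rz": 0, "hand": 0.5},
    {"dx": 0, "dy": 0, "dz": 1.2, "rx": 0, "ry": 0, "rz": 0, "hand": 0.5},
    {"dx": 0, "dy": 0, "dz": 1, "rx": 0, "ry": 0, "rz": 0, "hand": 0.5},
    {"dx": 0, "dy": 0, "dz": 0.5, "rx": 0, "ry": 0, "rz": 0, "hand": 0.5},
    {"dx": 0, "dy": 0, "dz": 0.3, "rx": 0, "ry": 0, "rz": 0, "hand": 0.5},
    {"dx": 0, "dy": 0, "dz": 0.3, "rx": 0, "ry": 0, "rz": 0, "hand": 0.5},
    {"dx": 0, "dy": 0, "dz": 0.1, "rx": 0, "ry": 0, "rz": 0, "hand": 0.5},
    {"dx": 0, "dy": 0, "dz": 0, "rx": 0, "ry": 0, "rz": 0, "hand": 0.5},
    {"dx": 0, "dy": 0, "dz": 0, "rx": 0, "ry": 0, "rz": 0, "hand": 0.5},
  ],
)

```text
time_s: 64.62
tcp_pos: [0.6228, 0.0063, 0.0488]
tcp_rot: [2.219, 2.224, 0.001]
ft_force: [2.0, -0.0, -1.0]
finger_gap: 0.0604
```

Call:
send_rows(
  commands=[
    {"dx": 0, "dy": 0, "dz": 0.1, "rx": 0, "ry": 0, "rz": 0, "hand": 0.5},
    {"dx": 0, "dy": 0, "dz": 0, "rx": 0, "ry": 0, "rz": 0, "hand": 0.5},
    {"dx": 0, "dy": 0, "dz": 0.1, "rx": 0, "ry": 0, "rz": 0, "hand": 0.5},
    {"dx": 0, "dy": 0, "dz": 0, "rx": 0, "ry": 0, "rz": 0, "hand": 0.5},
    {"dx": 0, "dy": 0, "dz": 0, "rx": 0, "ry": 0, "rz": 0, "hand": 0.5},
    {"dx": 0, "dy": 0, "dz": 0, "rx": 0, "ry": 0, "rz": 0, "hand": 0.5},
    {"dx": 0, "dy": 0, "dz": 0, "rx": 0, "ry": 0, "rz": 0, "hand": 0.5},
    {"dx": 0, "dy": 0, "dz": 0, "rx": 0, "ry": 0, "rz": 0, "hand": 0.5},
    {"dx": 0, "dy": 0, "dz": 0, "rx": 0, "ry": 0, "rz": 0, "hand": 0.5},
    {"dx": 0, "dy": 0, "dz": 0, "rx": 0, "ry": 0, "rz": 0, "hand": 0.5},
  ],
)

```text
time_s: 65.45
tcp_pos: [0.6231, 0.0065, 0.048]
tcp_rot: [2.218, 2.224, 0.003]
ft_force: [-0.3, 1.3, 8.2]
finger_gap: 0.0604
```

Call:
send_rows(
  commands=[
    {"dx": 0, "dy": 0, "dz": 0, "rx": 0, "ry": 0, "rz": 0, "hand": 1},
    {"dx": 0, "dy": 0, "dz": 0, "rx": 0, "ry": 0, "rz": 0, "hand": 1},
    {"dx": 0, "dy": 0, "dz": 0, "rx": 0, "ry": 0, "rz": 0, "hand": 1},
    {"dx": 0, "dy": 0, "dz": 0, "rx": 0, "ry": 0, "rz": 0, "hand": 1},
    {"dx": 0, "dy": 0, "dz": 0, "rx": 0, "ry": 0, "rz": 0, "hand": 1},
    {"dx": 0, "dy": 0, "dz": -0.5, "rx": 0, "ry": 0, "rz": 0, "hand": 1},
    {"dx": 0, "dy": 0, "dz": -2, "rx": 0, "ry": 0, "rz": 0, "hand": 1},
    {"dx": 0, "dy": 0, "dz": -2.5, "rx": 0, "ry": 0, "rz": 0, "hand": 1},
    {"dx": 0, "dy": 0, "dz": -2.5, "rx": 0, "ry": 0, "rz": 0, "hand": 1},
    {"dx": 0, "dy": 0, "dz": -1.5, "rx": 0, "ry": 0, "rz": 4, "hand": 0.5},
  ],
)

```text
time_s: 66.28
tcp_pos: [0.6232, 0.0061, 0.1392]
tcp_rot: [2.295, 2.144, 0.003]
ft_force: [0.4, -0.2, -0.4]
finger_gap: 0.0756
```

Call:
send_rows(
  commands=[
    {"dx": 0, "dy": 0, "dz": 0, "rx": 0, "ry": 0, "rz": 4.6, "hand": 0},
    {"dx": 1.5, "dy": 0, "dz": 0, "rx": 0, "ry": 0, "rz": 0, "hand": 0},
    {"dx": 3, "dy": -1.3, "dz": 0, "rx": 0, "ry": 0, "rz": 0, "hand": 0},
    {"dx": 3, "dy": -1.3, "dz": 0, "rx": 0, "ry": 0, "rz": 0, "hand": 0},
    {"dx": 3, "dy": -1.3, "dz": 0, "rx": 0, "ry": 0, "rz": 0, "hand": 0},
    {"dx": 3, "dy": -1.3, "dz": 0, "rx": 0, "ry": 0, "rz": 0, "hand": 0},
    {"dx": 3, "dy": -1.3, "dz": 0, "rx": 0, "ry": 0, "rz": 0, "hand": 0},
    {"dx": 3, "dy": -1.3, "dz": 0, "rx": 0, "ry": 0, "rz": 0, "hand": 0},
    {"dx": 3, "dy": -1.3, "dz": 0, "rx": 0, "ry": 0, "rz": 0, "hand": 0},
    {"dx": 1.5, "dy": -0.8, "dz": 0, "rx": 0, "ry": 0, "rz": 0, "hand": 0},
  ],
)

```text
time_s: 67.12
tcp_pos: [0.5577, 0.2621, 0.136]
tcp_rot: [-2.372, -2.056, 0.001]
ft_force: [-0.3, -0.7, 0.4]
finger_gap: -0.0002
```

```bash
python3 - <<'E'
from h import *
t=capture("top");s=capture("scene")
d=cut_out(s,"cup_mid")
M=[m+np.array([0,0,.007]) for m in CUP]
for p in(t,s):
    d=best(p,"cup_mid")
    if d: print(d["score"],fit([(p,d["region"])],M,[.622,.0065,0],False))
goto(dock(-.02,0),.083,np.pi/2-.148)
cv2.imwrite('pics/s5.png',cv2.resize(s['color'][170:300,200:360],(740,600)))
E
```

```text
0.76 (array([0.62223214, 0.00756158]), np.float64(0.9554966594887085))
0.8 (array([0.62078093, 0.00861053]), np.float64(0.8349802145520255))
t 67.37 pos [0.5594 0.2581 0.1361] psi 1.4241 tilt z [-0.0014  0.     -1.    ] gap -0.0 q [ 0.3   0.44 -0.04  1.09  0.    2.02] F [ 0.6 -0.5  0.3]
 level-first r [-0.08  0.01 -0.  ]  then shift [ 1.82 -1.95  5.31]  or after-turn shift [ 1.82 -1.96  5.31]  rz 0.08
```

View pics/s5.png

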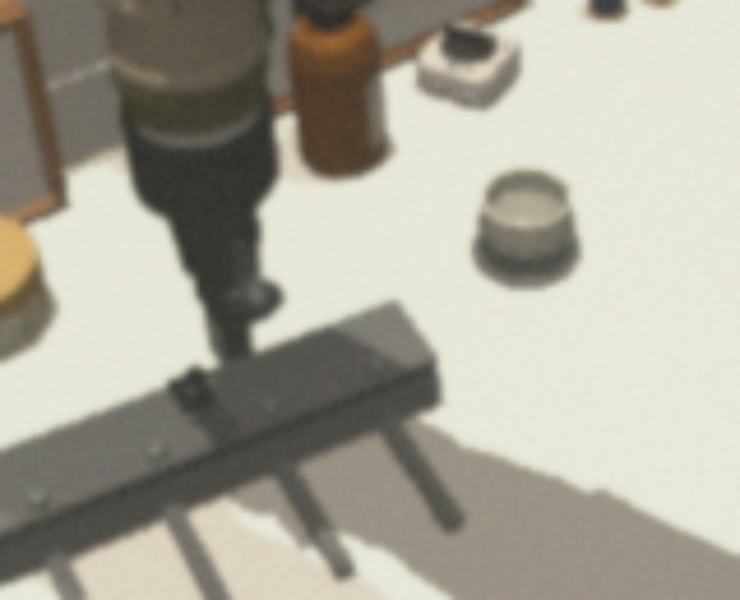

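Call:
send_rows(
  commands=[
    {"dx": 0.9, "dy": -1, "dz": 0, "rx": 0, "ry": 0, "rz": 0, "hand": 0},
    {"dx": 0.9, "dy": -1, "dz": 0, "rx": 0, "ry": 0, "rz": 0, "hand": 0},
    {"dx": 0, "dy": 0, "dz": 0, "rx": 0, "ry": 0, "rz": 0, "hand": 0},
    {"dx": 0, "dy": 0, "dz": 1.5, "rx": 0, "ry": 0, "rz": 0, "hand": 0},
    {"dx": 0, "dy": 0, "dz": 1.8, "rx": 0, "ry": 0, "rz": 0, "hand": 0},
    {"dx": 0, "dy": 0, "dz": 1.5, "rx": 0, "ry": 0, "rz": 0, "hand": 0},
    {"dx": 0, "dy": 0, "dz": 0.5, "rx": 0, "ry": 0, "rz": 0, "hand": 0},
    {"dx": 0, "dy": 0, "dz": 0, "rx": 0, "ry": 0, "rz": 0, "hand": 0},
    {"dx": 0, "dy": 0, "dz": 0, "rx": 0, "ry": 0, "rz": 0, "hand": 0},
    {"dx": 0, "dy": 0, "dz": 0, "rx": 0, "ry": 0, "rz": 0, "hand": 0},
  ],
)

```text
time_s: 68.2
tcp_pos: [0.5431, 0.2791, 0.0846]
tcp_rot: [-2.379, -2.051, -0.002]
ft_force: [-0.1, -0.2, 0.2]
finger_gap: -0.0002
```

Call:
send_rows(
  commands=[
    {"dx": 0, "dy": 0.6, "dz": 0, "rx": 0, "ry": 0, "rz": 0, "hand": 0},
    {"dx": 0, "dy": 0.7, "dz": 0, "rx": 0, "ry": 0, "rz": 0, "hand": 0},
    {"dx": 0, "dy": 0.7, "dz": 0, "rx": 0, "ry": 0, "rz": 0, "hand": 0},
    {"dx": 0, "dy": 0.6, "dz": 0, "rx": 0, "ry": 0, "rz": 0, "hand": 0},
    {"dx": 0, "dy": 0.6, "dz": 0, "rx": 0, "ry": 0, "rz": 0, "hand": 0},
    {"dx": 0, "dy": 0.6, "dz": 0, "rx": 0, "ry": 0, "rz": 0, "hand": 0},
    {"dx": 0, "dy": 0.6, "dz": 0, "rx": 0, "ry": 0, "rz": 0, "hand": 0},
    {"dx": 0, "dy": 0.6, "dz": 0, "rx": 0, "ry": 0, "rz": 0, "hand": 0},
    {"dx": 0, "dy": 0, "dz": 0, "rx": 0, "ry": 0, "rz": 0, "hand": 0},
    {"dx": 0, "dy": 0, "dz": 0, "rx": 0, "ry": 0, "rz": 0, "hand": 0},
  ],
)

```text
time_s: 69.03
tcp_pos: [0.5926, 0.2716, 0.0838]
tcp_rot: [-2.379, -2.051, -0.001]
ft_force: [0.0, 0.5, 0.5]
finger_gap: -0.0002
```

```bash
python3 - <<'E'
from h import *
goto(dock(.0425,0),.083,np.pi/2-.148)
s=capture("scene");cv2.imwrite('pics/s6.png',cv2.resize(s['color'][210:300,200:310],(733,600)))
E
```

```text
t 69.03 pos [0.5926 0.2716 0.0838] psi 1.4229 tilt z [-1.e-04  8.e-04 -1.e+00] gap -0.0002 q [ 0.31  0.55 -0.01  1.02  0.    2.03] F [0.  0.5 0.5]
 level-first r [-0.01 -0.05  0.  ]  then shift [-0.    1.21  0.08]  or after-turn shift [-0.    1.21  0.08]  rz 0.01
```

View pics/s6.png

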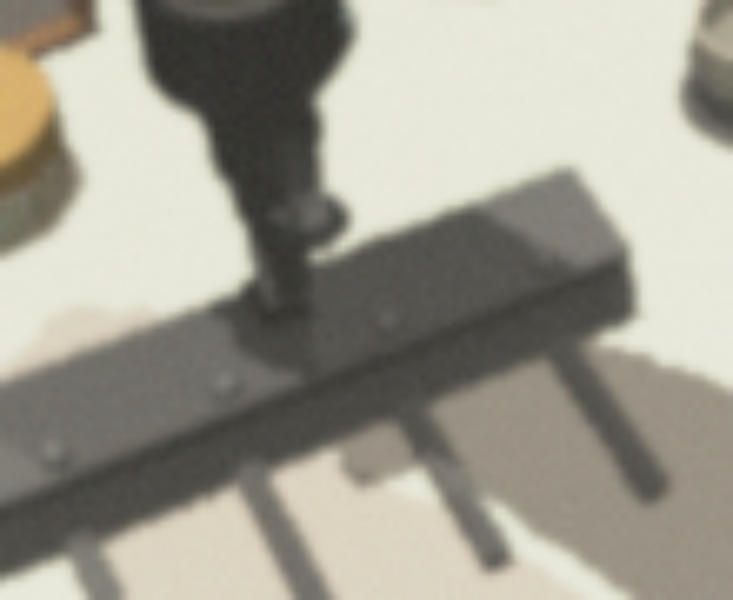

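Call:
send_rows(
  commands=[
    {"dx": 0, "dy": 0.3, "dz": 0, "rx": 0, "ry": 0, "rz": 0, "hand": 0},
    {"dx": 0, "dy": 0.3, "dz": 0, "rx": 0, "ry": 0, "rz": 0, "hand": 0},
    {"dx": 0, "dy": 0.3, "dz": 0, "rx": 0, "ry": 0, "rz": 0, "hand": 0},
    {"dx": 0, "dy": 0.3, "dz": 0, "rx": 0, "ry": 0, "rz": 0, "hand": 0},
    {"dx": 0, "dy": 0, "dz": 0, "rx": 0, "ry": 0, "rz": 0, "hand": 0},
    {"dx": 0, "dy": 0, "dz": 0, "rx": 0, "ry": 0, "rz": 0, "hand": 0},
    {"dx": 0, "dy": 0, "dz": 0, "rx": 0, "ry": 0, "rz": 0, "hand": 0},
    {"dx": 0, "dy": 0, "dz": 0, "rx": 0, "ry": 0, "rz": 0, "hand": 0},
    {"dx": 0, "dy": 0, "dz": 0, "rx": 0, "ry": 0, "rz": 0, "hand": 0},
    {"dx": 0, "dy": 0, "dz": 0, "rx": 0, "ry": 0, "rz": 0, "hand": 0},
  ],
)

```text
time_s: 69.92
tcp_pos: [0.6039, 0.2699, 0.0835]
tcp_rot: [-2.379, -2.051, -0.0]
ft_force: [-1.5, -0.4, 0.7]
finger_gap: 0.0004
```

Call:
send_rows(
  commands=[
    {"dx": 0, "dy": 0.2, "dz": 0, "rx": 0, "ry": 0, "rz": 0, "hand": 0},
    {"dx": 0, "dy": 0, "dz": 0, "rx": 0, "ry": 0, "rz": 0, "hand": 0},
    {"dx": 0, "dy": 0, "dz": 0, "rx": 0, "ry": 0, "rz": 0, "hand": 0},
    {"dx": 0, "dy": 0, "dz": 0, "rx": 0, "ry": 0, "rz": 0, "hand": 0},
    {"dx": 0, "dy": 0, "dz": 0, "rx": 0, "ry": 0, "rz": 0, "hand": 0},
    {"dx": 0, "dy": 0, "dz": 0, "rx": 0, "ry": 0, "rz": 0, "hand": 0},
    {"dx": 0, "dy": 0, "dz": 0, "rx": 0, "ry": 0, "rz": 0, "hand": 0},
    {"dx": 0, "dy": 0, "dz": 0, "rx": 0, "ry": 0, "rz": 0, "hand": 0},
    {"dx": 0, "dy": 0, "dz": 0, "rx": 0, "ry": 0, "rz": 0, "hand": 0},
    {"dx": 0, "dy": 0, "dz": 0, "rx": 0, "ry": 0, "rz": 0, "hand": 0},
  ],
)

```text
time_s: 70.75
tcp_pos: [0.6042, 0.2698, 0.0834]
tcp_rot: [-2.376, -2.05, 0.003]
ft_force: [-6.5, 0.5, 1.4]
finger_gap: -0.0001
```

Call:
send_rows(
  commands=[
    {"dx": 0, "dy": -0.8, "dz": 0, "rx": 0, "ry": 0, "rz": 0, "hand": 0},
    {"dx": 0, "dy": -1.2, "dz": 0, "rx": 0, "ry": 0, "rz": 0, "hand": 0},
    {"dx": 0, "dy": -1, "dz": -1, "rx": 0, "ry": 0, "rz": 0, "hand": 0},
    {"dx": 0, "dy": -1, "dz": -2, "rx": 0, "ry": 0, "rz": 0, "hand": 0},
    {"dx": 0, "dy": -2, "dz": -2, "rx": 0, "ry": 0, "rz": 0, "hand": 0},
    {"dx": 0, "dy": -2.5, "dz": -2, "rx": 0, "ry": 0, "rz": 0, "hand": 0},
    {"dx": 0, "dy": -3, "dz": -2, "rx": 0, "ry": 0, "rz": 0, "hand": 0},
    {"dx": 0, "dy": -3, "dz": -1, "rx": 0, "ry": 0, "rz": 0, "hand": 0},
    {"dx": 0, "dy": -2, "dz": 0, "rx": 0, "ry": 0, "rz": 0, "hand": 0},
    {"dx": 0, "dy": 0, "dz": 0, "rx": 0, "ry": 0, "rz": 0, "hand": 0},
  ],
)

```text
time_s: 71.58
tcp_pos: [0.4392, 0.2944, 0.186]
tcp_rot: [-2.376, -2.054, -0.003]
ft_force: [-0.4, 0.3, -0.1]
finger_gap: 0.0002
```

```bash
python3 - <<'E'
from h import *
t=capture("top");s=capture("scene")
for p,k in((t,"top"),(s,"scene")):
    d=cut_out(p,"switch_tip")
    print(k,[(x["score"],x["at"]) for x in d[:2]],"on/off px",[proj(p,np.r_[dock(x,0),.074][None])[0].round(1) for x in(.03,.06)])
for i,a in enumerate((-.066,-.022,.022,.066)):
    d=best(t,f"wand{i+1}_mid")
    if d: print(i+1,round(d["score"],2),fit([(t,d["region"])],wand(.014),[*tray(a,0),.064]),tray(a,0))
A=cv2.resize(t['color'][160:290,360:510],(450,390));B=cv2.resize(t['color'][190:255,150:266],(696,390))[:,:350];C=cv2.resize(s['color'][200:300,190:390],(800,400))
A=cv2.resize(t['color'][160:290,360:510],(400,347));B=cv2.resize(t['color'][185:250,175:250],(400,347))
im=np.vstack([np.hstack([A,B]),cv2.resize(s['color'][200:263,250:390],(800,0) if 0 else (800,253)) if 0 else cv2.resize(s['color'][190:300,180:400],(506,253)).copy() if 0 else cv2.resize(s['color'][190:260,180:400],(800,253))])
cv2.imwrite('pics/f1.png',im)
E
```

```text
top [(0.66, [400.8, 238.2])] on/off px [array([208.3, 214.9]), array([210. , 204.1])]
scene [(0.68, [304.3, 184.1]), (0.52, [235.3, 247.4])] on/off px [array([242.3, 251.2]), array([238.2, 244.1])]
1 0.68 (array([ 0.51854261, -0.25342749,  0.08093729]), np.float64(0.77989554669512)) [ 0.52247888 -0.25343512]
2 0.8 (array([ 0.51844884, -0.29617153,  0.05631519]), np.float64(0.83649647384726)) [ 0.52529296 -0.29734504]
3 0.64 (array([ 0.52142024, -0.34190595,  0.07703452]), np.float64(0.8160883787200739)) [ 0.52810704 -0.34125496]
4 0.88 (array([ 0.52576595, -0.38388317,  0.07903516]), np.float64(0.7818619418271201)) [ 0.53092112 -0.38516488]
```

View pics/f1.png

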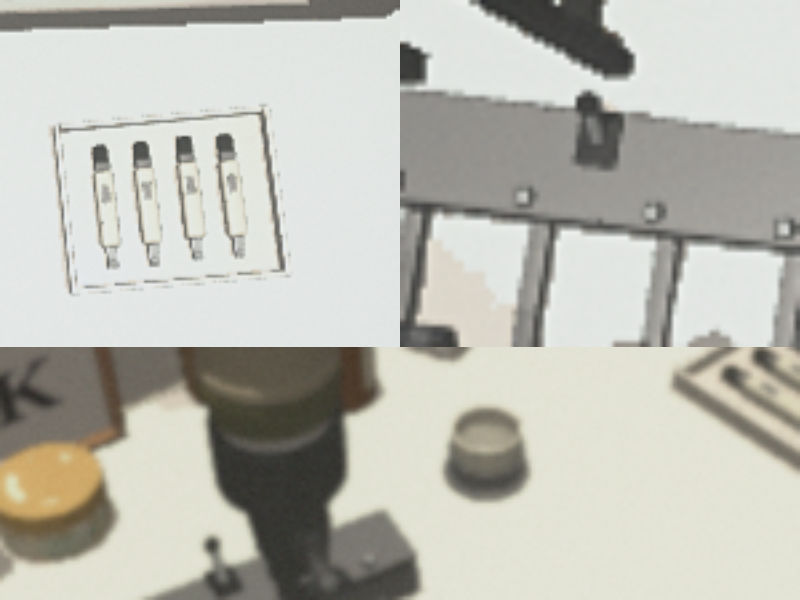

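```bash
python3 -c "
from workcell import order
print(order.close_job())"
```

```text
the job is handed in; nothing more can be done
None
```

I handed the job in at about 72 s of the 210 s limit, with all the steps done.

- **Wands:** I pulled all four straight out of their bays. They lie flat in the tray at about 44 mm spacing, with the dark brush heads away from the robot. The last top picture shows four parallel wands. The fits put them within about 1° of square and 7 mm along the tray of where I meant them. The fit angles scattered by about 1°, so I don't trust them finer than that.
- **Cup:** It sits upright in the drip stand. It pressed back with about 8 N at the height expected for fully home, and the pictures taken after release show it seated.
- **Switch:** I pushed it last, once the dock was empty, until it met its stop at about 6.5 N. Afterwards the knob was at pixel (210.6, 204.3), against (210.0, 204.1) expected for off. The network's best hit for the knob was wrong in both views, so I measured it from the picture instead.
- **Bystanders:** I didn't touch the soap bottle, timer or tape measure. I didn't check their positions again at the end.

The first two trips went off course near the last joint's limit, by up to about 7 cm and 6°. I corrected the pose before placing the first wand and before gripping the second. The fingers were well clear when I handed in. I saw no sign of the grip slackening or the cup being knocked.

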